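# Hang the washed nesting trays on the drying hook

## Task

Hang the three washed stainless trays from the draining rack on the drying hook, the large one (blue tab) first, then the medium (yellow), then the small (green), each nesting into the one before. The large tray must rest right against the red stop collar and each further tray flush against the one behind it, all hanging freely from the rod. Push gently, so that the collar stays where it is on the rod, and leave the jar, bottle and spatula alone.

Things in the scene. Friction and masses are not known exactly. Their poses are not given: they have to be found in the camera images.
- large_tab (a point): Centre of the blue grip tab of the large tray: 34 mm tall (z), 30 mm wide (y), 8 mm thick (x), on a 60 mm wide shoulder. Pinch it across its width from above. Axes: z up towards the tab, x through the flange to the pan's bulging side. The tray's lower edge is 171 mm below.
- large_eye (a point): Middle of the top edge of the large tray's hanging hole, 25 mm straight below the tab's centre; this edge rests on the rod when hung. The hole is 24 mm wide and reaches 34 mm down from here. The pan's centre is 92 mm below here on all three trays.
- large: The large stainless tray, 154 mm wide, 188 mm tall, 0.34 kg +-20 %; origin mid lower edge, mid-flange. Flat flange 8 mm thick (x -4 to +4 mm) round a shallow pan 130 x 84 mm outside, 4 mm walls, bulging 24 mm to +x, open to -x. Starts upright in the rack.
- medium_tab (a point): Centre of the yellow grip tab of the medium tray: 34 mm tall (z), 40 mm wide (y), 8 mm thick (x), on a 60 mm wide shoulder. Pinch it across its width from above. Axes: z up towards the tab, x through the flange to the pan's bulging side. The tray's lower edge is 158 mm below.
- medium_eye (a point): Middle of the top edge of the medium tray's hanging hole, 25 mm straight below the tab's centre; this edge rests on the rod when hung. The hole is 24 mm wide and reaches 34 mm down from here. The pan's centre is 92 mm below here on all three trays.
- medium: The medium stainless tray, 128 mm wide, 175 mm tall, 0.27 kg +-20 %; origin mid lower edge, mid-flange. Flat flange 8 mm thick (x -4 to +4 mm) round a shallow pan 104 x 58 mm outside, 4 mm walls, bulging 24 mm to +x, open to -x. Starts upright in the rack.
- small_tab (a point): Centre of the green grip tab of the small tray: 34 mm tall (z), 50 mm wide (y), 8 mm thick (x), on a 60 mm wide shoulder. Pinch it across its width from above. Axes: z up towards the tab, x through the flange to the pan's bulging side. The tray's lower edge is 147 mm below.
- small_eye (a point): Middle of the top edge of the small tray's hanging hole, 25 mm straight below the tab's centre; this edge rests on the rod when hung. The hole is 24 mm wide and reaches 34 mm down from here. The pan's centre is 92 mm below here on all three trays.
- small: The small stainless tray, 102 mm wide, 164 mm tall, 0.21 kg +-20 %; origin mid lower edge, mid-flange. Flat flange 8 mm thick (x -4 to +4 mm) round a shallow pan 78 x 36 mm outside, 4 mm walls, bulging 24 mm to +x, open to -x. Starts upright in the rack.
- hook: Fixed steel drying hook; origin on the bench under its post's front face. A 12 mm round rod runs level to the hook's -x, its top 215 mm above the bench. 170 mm out an upturned tip rises 14 mm above the rod's top (to 229 mm) and ends 184 mm out; its inside is 165 mm out. A hole goes over the tip raised, then down on the rod. Post 237 mm tall.
- rod (a point): Point on the rod's axis at its outer end, where the tip turns up (hook frame -170, 0, 209 mm). On the rod sits the red stop collar, 30 mm across, 14 mm long; its tip-side face is 60 to 88 mm from the post, elsewhere each time and not reported: slide the large tray back until it is felt (about 4 N). Only friction holds it: over about 14 N it shifts to the post.
- rack: Fixed white draining rack, 200 x 180 mm, 10 mm high floor; origin under its middle slot. Slots at x = -62, 0, +62 mm; in each a tray stands upright, flange on the floor behind a fence whose top is 30 mm above the bench. Which tray is where varies; tray and rack axes agree. Lift straight up 30 mm or more to come clear.
- jar: White jar, 64 mm across, 75 mm tall, origin at its foot. Leave alone.
- flask: Amber bottle, 60 mm across, 120 mm tall, origin at its foot. Leave alone.
- spatula: Steel spatula lying on the bench, 180 mm long. Leave alone.

How it is judged:
On the way, in this order (a step that is already met when the one before it is completed fails the run):
1. the large tray hangs on the rod against the stop collar (z of large_eye in the frame of hook between 0.211 and 0.2185 m and y of large_eye in the frame of hook between -0.009 and 0.009 m and angle between large_eye's own z axis and vertical below 0.12 rad and x of collar_c0 in the frame of large between 0.008 and 0.0135 m), for 0.2 s.
2. the medium tray hangs nested in the large one, flush with it (all of step 1 and z of medium_eye in the frame of hook between 0.211 and 0.2185 m and y of medium_eye in the frame of hook between -0.009 and 0.009 m and angle between medium_eye's own z axis and vertical below 0.12 rad and x of medium_eye in the frame of large_eye between -0.0105 and -0.005 m), for 0.2 s.
3. the small tray hangs nested in the medium one, flush with it (all of step 2 and z of small_eye in the frame of hook between 0.211 and 0.2185 m and y of small_eye in the frame of hook between -0.009 and 0.009 m and angle between small_eye's own z axis and vertical below 0.12 rad and x of small_eye in the frame of medium_eye between -0.0105 and -0.005 m), for 0.2 s.
At the end, for the whole second after the job is handed in: All three trays hang at rest on the rod behind the tip, hole edge on the rod, upright within 0.12 rad; the large flange within 2.5 mm of the collar, the medium within 2.5 mm of the large, the small within 2.5 mm of the medium; the collar shifted at most 3.5 mm (all of step 3 and linear speed of each of large, medium, small below 0.02 m/s); the robot touches nothing.
It fails at once if the stop collar is shoved more than 3.5 mm along the rod (distance of collar_c0 from where it was at the start of the episode above 0.0035 m).
It fails at once if the jar is disturbed (moved more than 20 mm) (distance of jar from where it was at the start of the episode above 0.02 m).
It fails at once if the flask is disturbed (moved more than 20 mm) (distance of flask from where it was at the start of the episode above 0.02 m).
It fails at once if the spatula is disturbed (moved more than 20 mm) (distance of spatula from where it was at the start of the episode above 0.02 m).
It also fails if it takes over 72 s, if anything falls off the work surface, if the arm or the gripper's body presses on something with over 40 N, if the wrist force passes 120 N, or if a joint passes its speed limit or range.

## Robot

A 6-joint arm with a two-finger parallel gripper is mounted at the origin on the work surface. World frame = base frame: x ahead of the robot, y to its left, z up, the work surface at z = 0. Lengths are in m, angles in rad, forces in N, time in s.
With the tool pointing down it reaches from about 0.25 to 0.8 m from the base axis. Payload 8.5 kg.
Tool frame: the origin (TCP) lies midway between the tips of the shut fingers; the grasp point (between the pads) lies 19 mm behind it; y points along the fingers, z is the direction in which the jaws open and shut, and the axes are right-handed (so a half turn about y gives the same grasp; the last joint's range is limited). The gripper opens to 85 mm and grips with 20 to 120 N. Pads are 22 mm wide; open, the fingers measure 114 mm over their backs; the gripper's body (76 mm by 85 mm) begins 54 mm behind the grasp point. The pads swing forward as they close: fully open they stand 13 mm farther back than shut.
Start: joints at [1.241, 0.238, -0.013, 1.319, 0, 1.571], TCP at [0.17, 0.497, 0.231] pointing down, gripper open.
Joint ranges: [-2.66, 2.66], [-1.03, 1.9], [-1.14, 1.46], [-1.82, 2.27], [-1.45, 1.34], [-3.14, 3.14]. Speed limits (rad/s): [2.22, 2.22, 2.79, 3.14, 3.14, 3.14].

## Interface

Orientations are given as a 3x3 rotation matrix whose columns are the frame's x, y, z axes.
In Python, from plant import arm gives the robot as it stands.
- The arm moves only by the tool carry_out, never from a script. Its argument "moves" is a list of rows, each an object of numbers: "tx", "ty", "tz": the shift along the world's x, y, z in mm; "rx", "ry", "rz": the turn, a rotation vector about the world's x, y, z in degrees; "fingers": the closure, from -1 (fully open) to 1 (shut). A call has 1 to 8 rows; each row is the pose to reach, as a shift and turn from the pose measured when the call began; what a row does not reach only later rows make up. A row lasts 1/12 s, in which the tool goes at most 41.7 mm and 7.16 degrees, less where a joint would pass 70% of its speed; a pose out of reach is approached as far as the arm can. A call with a gripper value outside its range is refused whole. The fingers move at their own pace and stop on an object; "squeeze" is the grip in N (left out, the last holds). Time passes only in rows, so rows that repeat a pose let the fingers close. It gives the time, the measured TCP pose, the force and the opening at its end, in the units of the state.
- arm.observe(): the state, without advancing time (a new reading comes with each control period).
- arm.get_image(name): name is "scene" or "top" or "wrist"; returns a dict with "frame" (400x640x3 uint8, red, green, blue), "fx", "fy", "cx", "cy" (pixels), "world_to_cam" (4x4, takes a point from world to camera coordinates). Camera axes: x right, y up, looking along -z (the intrinsics and any distortion apply to the point x, -y, -z); pixel columns grow to the right and rows downward; lengths in m; the calibration is good to about 2 mm. The wrist camera is an equidistant fisheye: a pixel r from the principal point sees the ray r / f radians off the axis. A picture is of the moment at which its call begins. There is no depth.
- arm.close_job(): hands the job in, once; it reports no verdict.
The state is a dict: "time": time; "joint_positions": joint angles; "joint_velocities": joint speeds; "tau": joint torques, N m; "tool_pos": TCP position; "tcp_rot": TCP orientation; "ft_force": force on the tool from outside, world axes, zero at the start; "wrist_torque": the same for the moment, N m; "width": finger opening in m.
Only numpy, scipy, OpenCV 4.12 (cv2) and the standard library are available. Lean on these libraries where they do the work, as an engineer would, in place of code of your own. Each camera call takes 0.05 s, during which the arm holds its last target. There are 200 camera calls.

## Working session

There is one attempt and no reset: what is moved stays moved. The work goes in short steps, Python scripts to look and compute and a tool call to move; the robot and the scene stay as the last step left them, time stands still between calls to the robot, and variables do not carry over. Pictures are saved under pics/ and viewed, about 8 in all and at most 12, crops included, and the job is handed in when it is done.

Besides the shell and the picture viewer there is one more tool, called after "Request:" in YAML: its name, and indented under it one key for each argument. carry_out: Moves the arm, as the interface text tells. Its arguments: {"type":"object","properties":{"moves":{"type":"array","items":{"type":"object","properties":{"tx":{"type":"number"},"ty":{"type":"number"},"tz":{"type":"number"},"rx":{"type":"number"},"ry":{"type":"number"},"rz":{"type":"number"},"fingers":{"type":"number"}}}},"squeeze":{"type":"number"}},"required":["moves"]}

```bash
ls; mkdir -p pics; python3 - <<'E'
from plant import arm
import cv2
s=arm.observe(); print({k:s[k] for k in('time','tool_pos','tcp_rot','width','ft_force')})
for n in('scene','top'):
    d=arm.get_image(n); cv2.imwrite(f'pics/{n}0.png',d['frame'][:,:,::-1]); print(n,d['fx'],d['fy'],d['cx'],d['cy']); print(d['world_to_cam'])
    print([k for k in d])
E
```

```text
pics
{'time': 0.0, 'tool_pos': array([0.16987778, 0.49631474, 0.23069333]), 'tcp_rot': array([[ 9.46117163e-01, -4.22774345e-04,  3.23824235e-01],
       [-3.23824509e-01, -1.33438752e-03,  9.46116222e-01],
       [ 3.21133529e-05, -9.99999020e-01, -1.39939163e-03]]), 'width': 0.08563461885529451, 'ft_force': array([-0.30305596,  0.45494423,  0.07422217])}
scene 463.3383950553522 463.3383950553522 315.29436618229954 199.09698904286932
[[ 0.22738906  0.97377744  0.00719115 -0.15652305]
 [-0.81090265  0.18525661  0.55508277  0.40485291]
 [ 0.53919487 -0.13205107  0.83176403 -1.55251854]
 [ 0.          0.          0.          1.        ]]
['frame', 'fx', 'fy', 'cx', 'cy', 'world_to_cam']
top 473.31208577268234 473.31208577268234 318.19919554465537 201.10754345341755
[[ 0.02849379 -0.99945725 -0.01653206  0.03845888]
 [ 0.99200596  0.02623965  0.1234328  -0.60341166]
 [-0.12293201 -0.01991697  0.99221522 -1.27914411]
 [ 0.          0.          0.          1.        ]]
['frame', 'fx', 'fy', 'cx', 'cy', 'world_to_cam']
```

View pics/scene0.png

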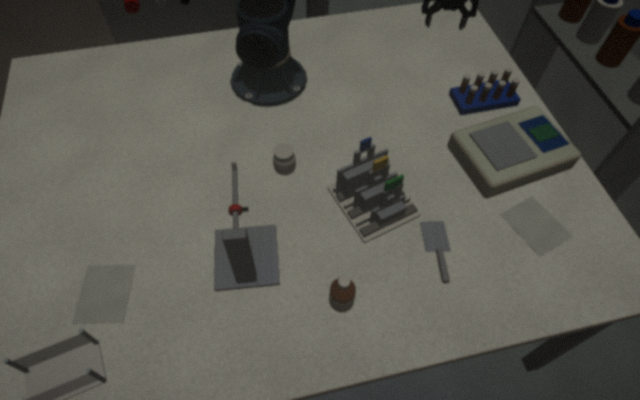

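View pics/top0.png

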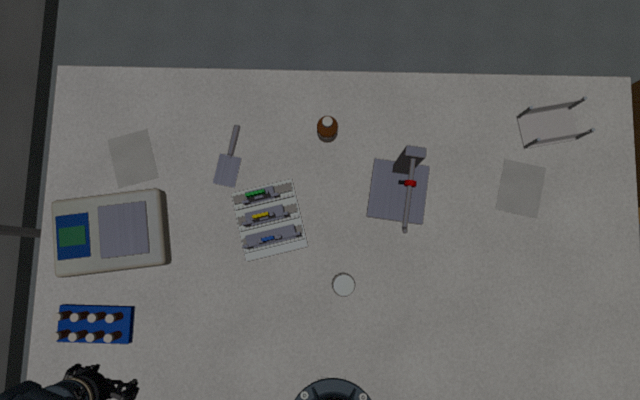

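```bash
python3 - <<'E'
import cv2
im=cv2.imread('pics/top0.png')
a=cv2.resize(im[170:270,225:325],None,fx=6,fy=6,interpolation=cv2.INTER_CUBIC)
b=cv2.resize(im[140:240,365:400+35],None,fx=6,fy=6,interpolation=cv2.INTER_CUBIC)
o=cv2.convertScaleAbs(cv2.hconcat([a,b]),alpha=1.3)
o=cv2.resize(o,(800,471)); print(o.shape, 1020/800)
cv2.imwrite('pics/c1.png',o)
im=cv2.imread('pics/scene0.png')
o=cv2.resize(im[130:250,220:430],None,fx=3.8,fy=3.8,interpolation=cv2.INTER_CUBIC)
cv2.imwrite('pics/c2.png',cv2.convertScaleAbs(o,alpha=1.5))
E
```

```text
(471, 800, 3) 1.275
```

View pics/c1.png

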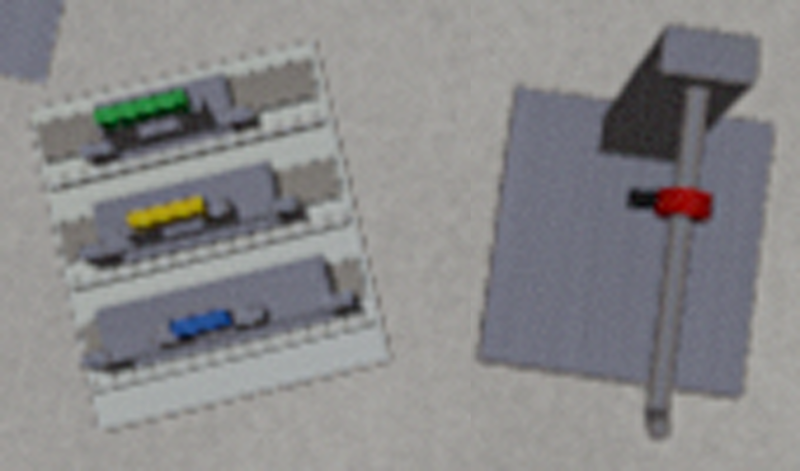

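View pics/c2.png

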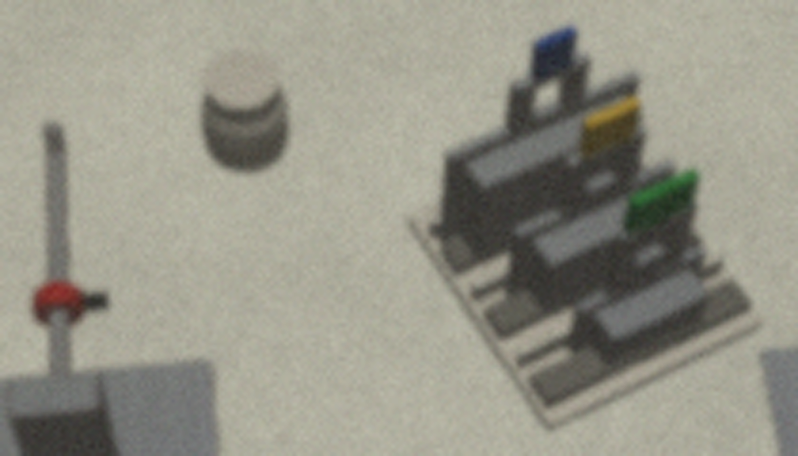

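```bash
cat > h.py <<'E'
import numpy as np, cv2
K={}
def ray(d,u,v):
    M=np.array(d['world_to_cam']);R,t=M[:3,:3],M[:3,3]
    c=np.array([(u-d['cx'])/d['fx'],-(v-d['cy'])/d['fy'],-1.0])
    return -R.T@t, R.T@c
def atz(d,u,v,z):
    o,r=ray(d,u,v); return o+r*(z-o[2])/r[2]
def tri(a,b):
    A=0;B=0
    for o,r in(a,b):
        r=r/np.linalg.norm(r);P=np.eye(3)-np.outer(r,r);A=A+P;B=B+P@o
    return np.linalg.solve(A,B)
def blob(im,c):
    h=cv2.cvtColor(im,cv2.COLOR_RGB2HSV)
    lo,hi={'blue':((105,120,50),(125,255,255)),'yellow':((18,130,60),(32,255,255)),'green':((50,120,40),(85,255,255)),'red':((0,150,60),(6,255,255))}[c]
    return cv2.inRange(h,lo,hi)
E
python3 - <<'E'
from plant import arm
from h import *
np.set_printoptions(precision=4,suppress=True)
T=arm.get_image('top');S=arm.get_image('scene')
A=lambda u,v:(225+u/4.706,170+v/4.706)
B=lambda u,v:(365+(u-470.6)/4.706,140+v/4.706)
c=[atz(T,*A(*p),0.010)[:2] for p in((30,120),(318,40),(390,358),(103,430))]
print('rack corners',*c,'centre',np.mean(c,0),'sides',np.linalg.norm(c[0]-c[1]),np.linalg.norm(c[1]-c[2]))
for i,j in((1,0),(2,3)): v=c[j]-c[i];print('yaw from y',np.degrees(np.arctan2(-v[0],v[1])))
for i,j in((3,0),(2,1)): v=c[j]-c[i];print('yaw from x',np.degrees(np.arctan2(v[1],v[0])))
box={'top':(slice(170,270),slice(225,325)),'scene':(slice(130,250),slice(320,430))}
for n,z in(('blue',.181),('yellow',.168),('green',.157)):
    r=[]
    for k,d in(('top',T),('scene',S)):
        m=blob(d['frame'],n);mm=np.zeros_like(m);mm[box[k]]=m[box[k]]
        v,u=np.nonzero(mm); r.append((u.mean(),v.mean(),len(u)))
    print(n,r,'tri',tri(ray(T,*r[0][:2]),ray(S,*r[1][:2])),'top@z',atz(T,*r[0][:2],z+.008),'sc',atz(S,*r[1][:2],z))
a=atz(T,*B(695,95),.215);b=atz(T,*B(664,375),.215);t=atz(T,*B(656,415),.229)
cc=atz(T,*B(684,204),.224); print('rod',a,b,'tip',t,'collar',cc)
v=a-b;print('hook yaw',np.degrees(np.arctan2(v[1],v[0])))
print('dist tip->post',np.linalg.norm(a-t))
pts=[atz(T,*B(*p),0.0)[:2] for p in((517,85),(775,122),(742,396),(480,358))];print('plate',*pts)
for i,j in((1,0),(2,3)): v=pts[j]-pts[i];print(np.degrees(np.arctan2(-v[0],v[1])))
for i,j in((3,0),(2,1)): v=pts[j]-pts[i];print(np.degrees(np.arctan2(v[1],v[0])))
E
```

```text
rack corners [0.6151 0.3038] [0.6688 0.1307] [0.4776 0.081 ] [0.4301 0.2506] centre [0.5479 0.1915] sides 0.1811850935546745 0.1975804344787557
yaw from y 17.220276608354624
yaw from y 15.637759345646492
yaw from x 16.027631074069543
yaw from x 14.592344365799368
blue [(np.float64(267.1860465116279), np.float64(238.27906976744185), 43), (np.float64(364.6666666666667), np.float64(140.66666666666666), 6)] tri [0.4884 0.1728 0.189 ] top@z [0.4887 0.1739 0.189 ] sc [0.4818 0.1744 0.181 ]
yellow [(np.float64(259.6111111111111), np.float64(214.66666666666666), 54), (np.float64(380.6904761904762), np.float64(159.66666666666666), 42)] tri [0.547  0.1964 0.1782] top@z [0.5472 0.1968 0.176 ] sc [0.5394 0.2    0.168 ]
green [(np.float64(254.35384615384615), np.float64(192.35384615384615), 65), (np.float64(392.6521739130435), np.float64(180.08695652173913), 23)] tri [0.6038 0.2122 0.1648] top@z [0.6043 0.2141 0.165 ] sc [0.5984 0.2132 0.157 ]
rod [ 0.6861 -0.1745  0.215 ] [ 0.5411 -0.1595  0.215 ] tip [ 0.5197 -0.1533  0.229 ] collar [ 0.6276 -0.1676  0.224 ]
hook yaw -5.940774703067725
dist tip->post 0.16835415569786968
plate [ 0.7364 -0.1043] [ 0.7173 -0.2621] [ 0.5488 -0.2422] [ 0.5676 -0.0843]
-6.918073720011604
-6.763846261101482
-6.760530071162267
-6.729495447265483
```

Request:
carry_out:
  moves:
    - {"tx":30,"ty":-30,"tz":20,"rz":5,"fingers":-1}
    - {"tx":60,"ty":-60,"tz":35,"rz":12}
    - {"tx":90,"ty":-90,"tz":45,"rz":19}
    - {"tx":120,"ty":-120,"tz":50,"rz":26}
    - {"tx":150,"ty":-150,"tz":50,"rz":33}
    - {"tx":180,"ty":-180,"tz":50,"rz":35}
    - {"tx":210,"ty":-210,"tz":50,"rz":35}
    - {"tx":240,"ty":-240,"tz":50,"rz":35}
  squeeze: 40

```text
invalid input at $.moves[0]: expected keys tx, ty, tz, rx, ry, rz, fingers
```

Request:
carry_out:
  moves:
    - {"tx":20,"ty":-20}
    - {"tx":40,"ty":-40}
    - {"tx":50,"ty":-50}
    - {"tx":50,"ty":-50}

```text
invalid input at $.moves[0]: expected keys tx, ty, tz, rx, ry, rz, fingers
```

Request:
carry_out:
  moves:
    - {"tx":40,"ty":-40,"tz":20,"rx":0,"ry":0,"rz":7,"fingers":-1}
    - {"tx":80,"ty":-80,"tz":40,"rx":0,"ry":0,"rz":14,"fingers":-1}
    - {"tx":120,"ty":-120,"tz":50,"rx":0,"ry":0,"rz":21,"fingers":-1}
    - {"tx":160,"ty":-160,"tz":50,"rx":0,"ry":0,"rz":28,"fingers":-1}
    - {"tx":200,"ty":-200,"tz":50,"rx":0,"ry":0,"rz":35,"fingers":-1}
    - {"tx":230,"ty":-230,"tz":50,"rx":0,"ry":0,"rz":35,"fingers":-1}
    - {"tx":260,"ty":-260,"tz":50,"rx":0,"ry":0,"rz":35,"fingers":-1}
    - {"tx":290,"ty":-290,"tz":50,"rx":0,"ry":0,"rz":35,"fingers":-1}
  squeeze: 40

```text
time: 0.87
tool_pos: [0.3886, 0.2775, 0.2785]
tcp_rot: [[0.961, 0.001, -0.278], [0.278, -0.001, 0.961], [0.0, -1.0, -0.001]]
ft_force: [0.7, 1.4, -0.3]
width: 0.0856
```

Request:
carry_out:
  moves:
    - {"tx":28,"ty":-28,"tz":0,"rx":0,"ry":0,"rz":0,"fingers":-1}
    - {"tx":56,"ty":-56,"tz":0,"rx":0,"ry":0,"rz":0,"fingers":-1}
    - {"tx":80,"ty":-84,"tz":0,"rx":0,"ry":0,"rz":0,"fingers":-1}
    - {"tx":98,"ty":-103,"tz":0,"rx":0,"ry":0,"rz":0,"fingers":-1}
    - {"tx":98,"ty":-103,"tz":0,"rx":0,"ry":0,"rz":0,"fingers":-1}

```text
time: 1.28
tool_pos: [0.4893, 0.1711, 0.2779]
tcp_rot: [[0.962, 0.001, -0.274], [0.274, -0.002, 0.962], [0.0, -1.0, -0.002]]
ft_force: [-2.0, 0.0, -0.9]
width: 0.0853
```

```bash
python3 - <<'E'
from plant import arm
import cv2,numpy as np
np.set_printoptions(precision=4,suppress=True)
s=arm.observe();print(s['tool_pos'],s['tcp_rot'])
d=arm.get_image('wrist');cv2.imwrite('pics/w1.png',d['frame'][:,:,::-1]);print({k:d[k] for k in d if k!='frame'})
E
```

```text
[0.4893 0.1711 0.2779] [[ 0.9617  0.001  -0.2742]
 [ 0.2742 -0.0017  0.9617]
 [ 0.0005 -1.     -0.0019]]
{'fx': 309.70691628693146, 'fy': 309.70691628693146, 'cx': 316.99747893699987, 'cy': 205.38442892021914, 'world_to_cam': array([[-0.2759,  0.9612, -0.0001, -0.0304],
       [-0.9145, -0.2625, -0.3079,  0.5462],
       [-0.296 , -0.0849,  0.9514, -0.265 ],
       [ 0.    ,  0.    ,  0.    ,  1.    ]])}
```

View pics/w1.png

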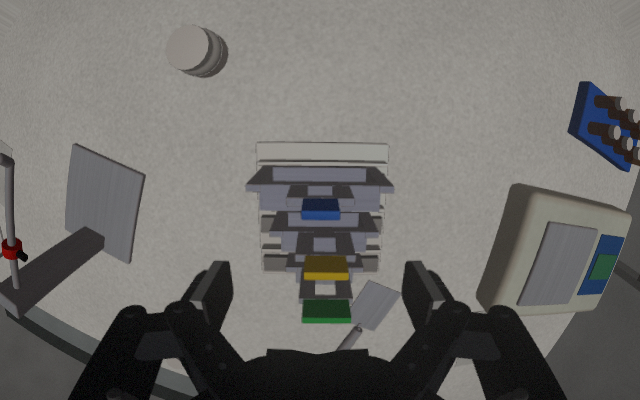

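```bash
cat >> h.py <<'E'
def wray(d,u,v):
    M=np.array(d['world_to_cam']);R,t=M[:3,:3],M[:3,3]
    a=np.array([u-d['cx'],v-d['cy']]);r=np.hypot(*a);th=r/d['fx']
    c=np.array([np.sin(th)*a[0]/r,-np.sin(th)*a[1]/r,-np.cos(th)])
    return -R.T@t,R.T@c
def watz(d,u,v,z):
    o,r=wray(d,u,v);return o+r*(z-o[2])/r[2]
def wproj(d,P):
    M=np.array(d['world_to_cam']);c=M[:3,:3]@P+M[:3,3];x,y,z=c[0],-c[1],-c[2]
    r=np.hypot(x,y);th=np.arctan2(r,z);return np.array([d['cx']+d['fx']*th*x/r,d['cy']+d['fx']*th*y/r])
E
python3 - <<'E'
from plant import arm
from h import *
np.set_printoptions(precision=4,suppress=True)
d=arm.get_image('wrist');M=d['world_to_cam'];print('cam',-M[:3,:3].T@M[:3,3])
for n,z,w in(('blue',.198,30),('yellow',.185,40),('green',.174,50)):
    m=blob(d['frame'],n);m[:,:250]=0;m[:,400:]=0;v,u=np.nonzero(m)
    v0,v1=v.min(),v.max();row=lambda q:(u[v==q].min(),u[v==q].max())
    print(n,v0,v1,row(v0+1),row(v1-1))
    # lower edge in image = +x? evaluate both image edges at top height
    for q in(v0,v1+1):
        l,r=row(min(max(q,v0+1),v1-1));a=watz(d,l,q,z);b=watz(d,r+1,q,z);print('  ',a,b,'w',np.linalg.norm(a-b),'mid',(a+b)/2)
crop=d['frame'][190:340,270:390,::-1];cv2.imwrite('pics/w1c.png',cv2.resize(crop,None,fx=4,fy=4,interpolation=cv2.INTER_CUBIC))
E
```

```text
cam [0.4114 0.1514 0.4205]
blue 200 220 (np.int64(302), np.int64(334)) (np.int64(299), np.int64(336))
   [0.4794 0.1594 0.198 ] [0.4726 0.1832 0.198 ] w 0.02479681854886002 mid [0.476  0.1713 0.198 ]
   [0.4963 0.1616 0.198 ] [0.4883 0.1897 0.198 ] w 0.029220981348655747 mid [0.4923 0.1756 0.198 ]
yellow 257 281 (np.int64(304), np.int64(343)) (np.int64(302), np.int64(345))
   [0.5319 0.1747 0.185 ] [0.5226 0.2076 0.185 ] w 0.034180502790695115 mid [0.5273 0.1911 0.185 ]
   [0.5569 0.1795 0.185 ] [0.5462 0.2172 0.185 ] w 0.039173031135161095 mid [0.5515 0.1984 0.185 ]
green 301 323 (np.int64(324), np.int64(341)) (np.int64(301), np.int64(348))
   [0.579  0.2068 0.174 ] [0.5744 0.2236 0.174 ] w 0.017398194126903556 mid [0.5767 0.2152 0.174 ]
   [0.6135 0.1928 0.174 ] [0.6005 0.2398 0.174 ] w 0.048704800860535004 mid [0.607  0.2163 0.174 ]
```

View pics/w1c.png

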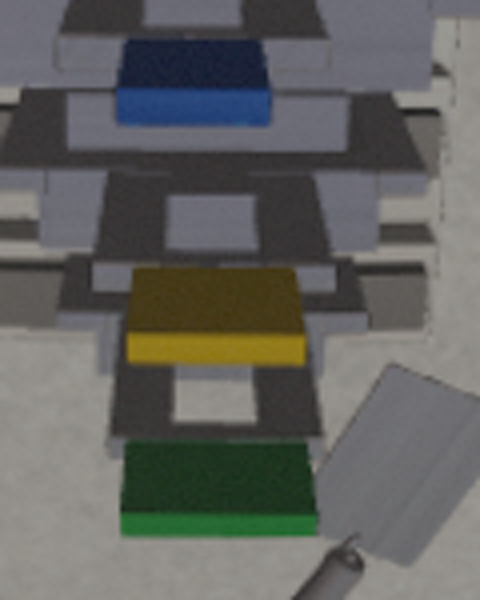

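Request:
carry_out:
  moves:
    - {"tx":-1,"ty":3,"tz":-35,"rx":0,"ry":0,"rz":0,"fingers":-1}
    - {"tx":-1,"ty":3,"tz":-70,"rx":0,"ry":0,"rz":0,"fingers":-1}
    - {"tx":-1,"ty":3,"tz":-98,"rx":0,"ry":0,"rz":0,"fingers":-1}
    - {"tx":-1,"ty":3,"tz":-114,"rx":0,"ry":0,"rz":0,"fingers":-1}
    - {"tx":-1,"ty":3,"tz":-114,"rx":0,"ry":0,"rz":0,"fingers":-1}
    - {"tx":-1,"ty":3,"tz":-114,"rx":0,"ry":0,"rz":0,"fingers":-1}

```text
time: 1.88
tool_pos: [0.4849, 0.1773, 0.164]
tcp_rot: [[0.961, -0.002, -0.277], [0.277, -0.001, 0.961], [-0.002, -1.0, -0.001]]
ft_force: [-0.7, -0.4, 0.4]
width: 0.0854
```

Request:
carry_out:
  moves:
    - {"tx":0,"ty":0,"tz":0,"rx":0,"ry":0,"rz":0,"fingers":0}
    - {"tx":0,"ty":0,"tz":0,"rx":0,"ry":0,"rz":0,"fingers":1}
    - {"tx":0,"ty":0,"tz":0,"rx":0,"ry":0,"rz":0,"fingers":1}
    - {"tx":0,"ty":0,"tz":0,"rx":0,"ry":0,"rz":0,"fingers":1}
    - {"tx":0,"ty":0,"tz":0,"rx":0,"ry":0,"rz":0,"fingers":1}
    - {"tx":0,"ty":0,"tz":0,"rx":0,"ry":0,"rz":0,"fingers":1}
    - {"tx":0,"ty":0,"tz":0,"rx":0,"ry":0,"rz":0,"fingers":1}

```text
time: 2.47
tool_pos: [0.4853, 0.177, 0.1646]
tcp_rot: [[0.961, -0.001, -0.277], [0.277, -0.001, 0.961], [-0.001, -1.0, -0.001]]
ft_force: [1.8, -2.7, 4.4]
width: 0.0291
```

Request:
carry_out:
  moves:
    - {"tx":0,"ty":0,"tz":20,"rx":0,"ry":0,"rz":0,"fingers":1}
    - {"tx":0,"ty":0,"tz":50,"rx":0,"ry":0,"rz":0,"fingers":1}
    - {"tx":0,"ty":0,"tz":80,"rx":0,"ry":0,"rz":0,"fingers":1}
    - {"tx":0,"ty":-20,"tz":92,"rx":0,"ry":0,"rz":-4,"fingers":1}
    - {"tx":0,"ty":-50,"tz":92,"rx":0,"ry":0,"rz":-9,"fingers":1}
    - {"tx":-4,"ty":-85,"tz":92,"rx":0,"ry":0,"rz":-14,"fingers":1}
    - {"tx":-8,"ty":-120,"tz":92,"rx":0,"ry":0,"rz":-19,"fingers":1}
    - {"tx":-10,"ty":-150,"tz":92,"rx":0,"ry":0,"rz":-22.5,"fingers":1}

```text
time: 3.13
tool_pos: [0.4743, 0.0256, 0.2562]
tcp_rot: [[0.993, -0.002, 0.116], [-0.116, -0.001, 0.993], [-0.002, -1.0, -0.001]]
ft_force: [1.0, -0.1, -3.5]
width: 0.0296
```

Request:
carry_out:
  moves:
    - {"tx":-2,"ty":-35,"tz":0,"rx":0,"ry":0,"rz":0,"fingers":1}
    - {"tx":-4,"ty":-70,"tz":0,"rx":0,"ry":0,"rz":0,"fingers":1}
    - {"tx":-4,"ty":-105,"tz":0,"rx":0,"ry":0,"rz":0,"fingers":1}
    - {"tx":-4,"ty":-140,"tz":0,"rx":0,"ry":0,"rz":0,"fingers":1}
    - {"tx":-4,"ty":-162,"tz":0,"rx":0,"ry":0,"rz":0,"fingers":1}
    - {"tx":-4,"ty":-173,"tz":0,"rx":0,"ry":0,"rz":0,"fingers":1}
    - {"tx":-4,"ty":-173,"tz":0,"rx":0,"ry":0,"rz":0,"fingers":1}
    - {"tx":-4,"ty":-173,"tz":0,"rx":0,"ry":0,"rz":0,"fingers":1}

```text
time: 3.8
tool_pos: [0.47, -0.1472, 0.2557]
tcp_rot: [[0.993, -0.003, 0.117], [-0.117, 0.0, 0.993], [-0.003, -1.0, 0.0]]
ft_force: [-0.9, 0.8, -3.5]
width: 0.0289
```

```bash
python3 - <<'E'
from plant import arm
from h import *
np.set_printoptions(precision=4,suppress=True)
for i in range(2):
    s=arm.observe();print(s['time'],s['tool_pos'],s['tcp_rot'][:,0],s['tcp_rot'][:,1],s['ft_force'])
    d=arm.get_image('wrist')
print(d['world_to_cam'])
np.save('w2.npy',d,allow_pickle=True)
print(-d['world_to_cam'][:3,:3].T@d['world_to_cam'][:3,3])
f=d['frame'][:,:,::-1]
cv2.imwrite('pics/w2.png',cv2.resize(f[150:400,200:440],None,fx=2.4,fy=2.4,interpolation=cv2.INTER_CUBIC))
E
```

```text
3.8 [ 0.47   -0.1472  0.2557] [ 0.9931 -0.1175 -0.0033] [-0.0033  0.0004 -1.    ] [-0.8584  0.8097 -3.5441]
3.85 [ 0.4701 -0.1466  0.2558] [ 0.9932 -0.1163 -0.0032] [-0.0032  0.0003 -1.    ] [-0.1217  0.3662 -3.3037]
[[ 0.1146  0.9934  0.0015  0.0908]
 [-0.9464  0.1097 -0.3038  0.5067]
 [-0.302   0.0334  0.9527 -0.2569]
 [ 0.      0.      0.      1.    ]]
[ 0.3915 -0.1372  0.3986]
```

View pics/w2.png

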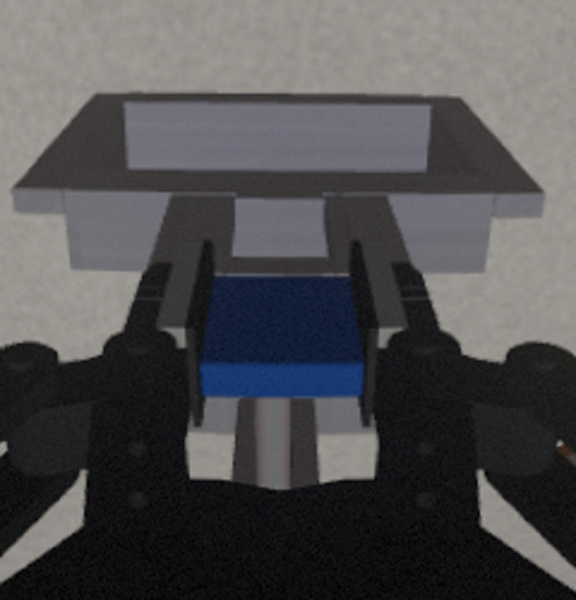

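```bash
python3 - <<'E'
from h import *
np.set_printoptions(precision=4,suppress=True)
d=np.load('w2.npy',allow_pickle=True).item()
C=lambda u,v:(200+u/2.4,150+v/2.4)
R=np.array([[.9931,.1175],[-.1175,.9931]]) # cols hookx, hooky
tp=np.array([.4701,-.1469])
loc=lambda p:R.T@(p[:2]-tp)
for n,u,v,z in(('rodL',258,460,.212),('rodR',291,460,.212),('rod_hi',274.5,410,.214),('rod_lo',275,480,.214),('tabL',201,395,.289),('tabR',364,395,.289),('tabLn',201,365,.289),('tabRn',364,365,.289),('edgeL',14,190,.1255-.0247+0.0),('edgeR',543,190,.101)):
    p=watz(d,*C(u,v),z);print(n,p,'hooklocal rel TCP',loc(p))
# predicted tip from top view
print('tip est',loc(np.array([.5197,-.1533])),'collar',loc(np.array([.6276,-.1676])))
E
```

```text
rodL [ 0.563  -0.1643  0.212 ] hooklocal rel TCP [ 0.0943 -0.0063]
rodR [ 0.5642 -0.1534  0.212 ] hooklocal rel TCP [0.0942 0.0046]
rod_hi [ 0.54  -0.156  0.214] hooklocal rel TCP [ 0.0705 -0.0008]
rod_lo [ 0.5711 -0.1596  0.214 ] hooklocal rel TCP [ 0.1018 -0.0007]
tabL [ 0.4748 -0.1614  0.289 ] hooklocal rel TCP [ 0.0063 -0.0138]
tabR [ 0.4783 -0.1316  0.289 ] hooklocal rel TCP [0.0063 0.0162]
tabLn [ 0.4679 -0.1602  0.289 ] hooklocal rel TCP [-0.0006 -0.0135]
tabRn [ 0.4713 -0.1312  0.289 ] hooklocal rel TCP [-0.0006  0.0157]
edgeL [ 0.4989 -0.2704  0.1008] hooklocal rel TCP [ 0.0431 -0.1193]
edgeR [ 0.5263 -0.0332  0.101 ] hooklocal rel TCP [0.0425 0.1196]
tip est [ 0.05   -0.0005] collar [ 0.1588 -0.0021]
```

Request:
carry_out:
  moves:
    - {"tx":0,"ty":-2,"tz":-8,"rx":0,"ry":0,"rz":0,"fingers":1}
    - {"tx":0,"ty":-2,"tz":-14,"rx":0,"ry":0,"rz":0,"fingers":1}
    - {"tx":0,"ty":-2,"tz":-14,"rx":0,"ry":0,"rz":0,"fingers":1}

```text
time: 4.15
tool_pos: [0.4695, -0.1473, 0.2403]
tcp_rot: [[0.993, -0.005, 0.114], [-0.114, 0.001, 0.993], [-0.005, -1.0, 0.0]]
ft_force: [-0.1, -0.3, -4.3]
width: 0.0295
```

Request:
carry_out:
  moves:
    - {"tx":12,"ty":-1.4,"tz":0,"rx":0,"ry":0,"rz":0,"fingers":1}
    - {"tx":25,"ty":-3,"tz":0,"rx":0,"ry":0,"rz":0,"fingers":1}
    - {"tx":37,"ty":-4.4,"tz":0,"rx":0,"ry":0,"rz":0,"fingers":1}
    - {"tx":50,"ty":-6,"tz":0,"rx":0,"ry":0,"rz":0,"fingers":1}
    - {"tx":50,"ty":-6,"tz":0,"rx":0,"ry":0,"rz":0,"fingers":1}

```text
time: 4.57
tool_pos: [0.5223, -0.1533, 0.2398]
tcp_rot: [[0.994, -0.004, 0.113], [-0.113, 0.001, 0.994], [-0.004, -1.0, 0.0]]
ft_force: [-0.4, -0.1, -3.7]
width: 0.0293
```

Request:
carry_out:
  moves:
    - {"tx":3,"ty":-1.5,"tz":2,"rx":0,"ry":0,"rz":-0.4,"fingers":1}
    - {"tx":14,"ty":-3,"tz":2,"rx":0,"ry":0,"rz":-0.4,"fingers":1}
    - {"tx":26,"ty":-4.4,"tz":2,"rx":0,"ry":0,"rz":-0.4,"fingers":1}
    - {"tx":26,"ty":-4.4,"tz":2,"rx":0,"ry":0,"rz":-0.4,"fingers":1}

```text
time: 4.9
tool_pos: [0.55, -0.1579, 0.2416]
tcp_rot: [[0.993, -0.003, 0.12], [-0.12, 0.001, 0.993], [-0.003, -1.0, 0.0]]
ft_force: [-1.0, 0.3, -4.1]
width: 0.0294
```

```bash
python3 - <<'E'
from plant import arm
from h import *
np.set_printoptions(precision=4,suppress=True)
for i in range(2):
    d=arm.get_image('scene')
    s=arm.observe();print(s['time'],s['tool_pos'],s['tcp_rot'][:,0],s['tcp_rot'][:,1],s['ft_force'])
w=arm.get_image('wrist');np.save('w3.npy',w,allow_pickle=True)
a=cv2.resize(d['frame'][130:260,190:300,::-1],None,fx=4,fy=4,interpolation=cv2.INTER_CUBIC)
b=cv2.resize(w['frame'][230:360,230:320+80,::-1],(680,520),interpolation=cv2.INTER_CUBIC)
o=cv2.hconcat([cv2.convertScaleAbs(a,alpha=1.5),b[:,170:510]]);print(o.shape)
cv2.imwrite('pics/m3.png',o)
E
```

```text
4.95 [ 0.5488 -0.1577  0.2415] [ 0.9927 -0.1203 -0.0042] [-0.0041  0.0009 -1.    ] [-0.8117  0.5435 -2.6122]
5.0 [ 0.5481 -0.1576  0.2416] [ 0.9927 -0.1204 -0.0048] [-0.0047  0.001  -1.    ] [ 0.1974 -1.1805 -2.9683]
(520, 780, 3)
```

View pics/m3.png

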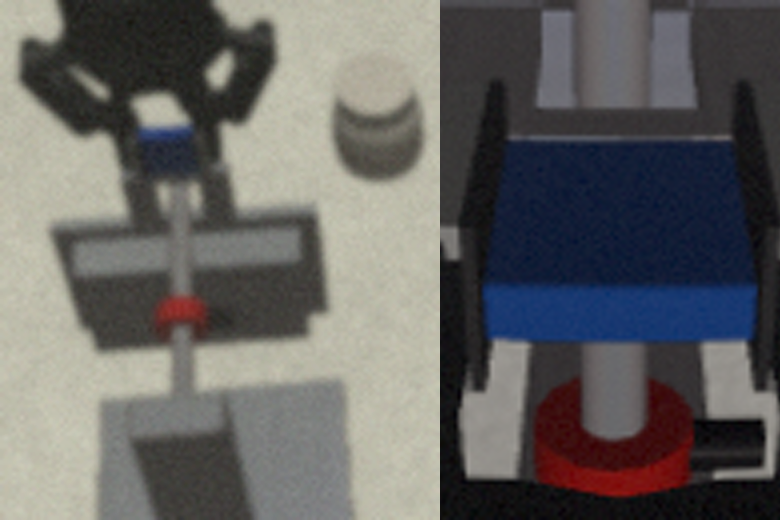

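Request:
carry_out:
  moves:
    - {"tx":0,"ty":0,"tz":-7,"rx":0,"ry":0,"rz":0,"fingers":1}
    - {"tx":0,"ty":0,"tz":-14,"rx":0,"ry":0,"rz":0,"fingers":1}
    - {"tx":0,"ty":0,"tz":-15,"rx":0,"ry":0,"rz":0,"fingers":1}
    - {"tx":0,"ty":0,"tz":-15,"rx":0,"ry":0,"rz":0,"fingers":1}

```text
time: 5.38
tool_pos: [0.547, -0.1574, 0.2259]
tcp_rot: [[0.993, -0.006, 0.121], [-0.121, 0.001, 0.993], [-0.006, -1.0, 0.001]]
ft_force: [-0.6, -0.4, -3.1]
width: 0.0293
```

```bash
python3 - <<'E'
from h import *
from plant import arm
np.set_printoptions(precision=4,suppress=True)
d=np.load('w3.npy',allow_pickle=True).item()
C=lambda u,v:(272.5+(u-440)/4,230+v/4)
R=np.array([[.993,.1185],[-.1185,.993]]); tp=np.array([.5483,-.1576])
for n,u,v,z in(('colL',536,430,.209),('colR',692,430,.209),('coltop',614,378,.224),('tabL',485,338,.2747),('tabR',757,338,.2747),('tabc',620,285,.2747)):
    p=watz(d,*C(u,v),z);print(n,p,'rel TCP',R.T@(p[:2]-tp))
f=[]
for i in range(4):
    arm.get_image('top');s=arm.observe();f.append(np.r_[s['tool_pos'],s['ft_force']])
print(np.array(f))
E
```

```text
colL [ 0.6253 -0.1814  0.209 ] rel TCP [ 0.0793 -0.0146]
colR [ 0.6287 -0.1528  0.209 ] rel TCP [0.0793 0.0143]
coltop [ 0.6017 -0.164   0.224 ] rel TCP [ 0.0538 -0.    ]
tabL [ 0.5528 -0.1724  0.2747] rel TCP [ 0.0062 -0.0142]
tabR [ 0.5564 -0.1426  0.2747] rel TCP [0.0063 0.0159]
tabc [ 0.5471 -0.1567  0.2747] rel TCP [-0.0013  0.0007]
[[ 0.5473 -0.1575  0.2263  0.4029 -0.0645 -2.5594]
 [ 0.5475 -0.1576  0.2267  0.3925  0.3938 -1.6301]
 [ 0.5477 -0.1576  0.2268 -0.0561 -0.0341 -2.8925]
 [ 0.5478 -0.1576  0.2269  0.6165 -0.2559 -3.7249]]
```

Request:
carry_out:
  moves:
    - {"tx":10,"ty":-1.2,"tz":0,"rx":0,"ry":0,"rz":0,"fingers":1}
    - {"tx":22,"ty":-2.6,"tz":0,"rx":0,"ry":0,"rz":0,"fingers":1}
    - {"tx":35,"ty":-4.2,"tz":0,"rx":0,"ry":0,"rz":0,"fingers":1}
    - {"tx":45,"ty":-5.4,"tz":0,"rx":0,"ry":0,"rz":0,"fingers":1}
    - {"tx":52,"ty":-6.2,"tz":0,"rx":0,"ry":0,"rz":0,"fingers":1}
    - {"tx":54,"ty":-6.4,"tz":0,"rx":0,"ry":0,"rz":0,"fingers":1}
    - {"tx":54,"ty":-6.4,"tz":0,"rx":0,"ry":0,"rz":0,"fingers":1}

```text
time: 6.17
tool_pos: [0.602, -0.164, 0.2267]
tcp_rot: [[0.993, -0.005, 0.12], [-0.12, 0.001, 0.993], [-0.005, -1.0, 0.0]]
ft_force: [0.1, -0.7, -3.7]
width: 0.0292
```

```bash
python3 - <<'E'
from h import *
from plant import arm
np.set_printoptions(precision=4,suppress=True)
f=[]
for i in range(3):
    d=arm.get_image('scene' if i==1 else 'wrist');s=arm.observe();f.append(np.r_[s['tool_pos'],s['ft_force']])
    if i==1: sc=d
print(np.array(f))
np.save('w4.npy',d,allow_pickle=True)
b=cv2.resize(d['frame'][220:350,250:390,::-1],None,fx=4,fy=4,interpolation=cv2.INTER_CUBIC)
cv2.imwrite('pics/w4.png',cv2.convertScaleAbs(b,alpha=1.3))
E
```

```text
[[ 0.6016 -0.164   0.2268 -0.3729  0.5932 -2.4946]
 [ 0.6013 -0.164   0.2269 -0.9898 -0.2648 -3.6246]
 [ 0.6013 -0.164   0.227   0.0162 -0.6042 -2.8343]]
```

View pics/w4.png

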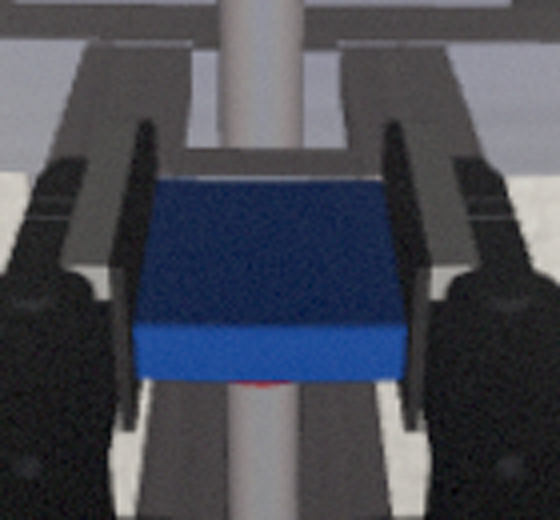

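```bash
python3 - <<'E'
from h import *
np.set_printoptions(precision=4,suppress=True)
d=np.load('w4.npy',allow_pickle=True).item()
C=lambda u,v:(250+u/4,220+v/4)
R=np.array([[.993,.1185],[-.1185,.993]]); tp=np.array([.6013,-.164])
for n,u,v,z in(('colrear',262,386,.224),('tabL',135,381,.26),('tabR',405,381,.26),('holeL',190,150,.2175-.0005),('holeR',343,150,.217),('rodL',228,430,.212),('rodR',298,430,.212),('holebotL',193,45,.183),('holebotR',340,45,.183)):
    p=watz(d,*C(u,v),z);print(n,p,'rel TCP',R.T@(p[:2]-tp))
E
```

```text
colrear [ 0.6367 -0.1684  0.224 ] rel TCP [ 0.0357 -0.0002]
tabL [ 0.6065 -0.1788  0.26  ] rel TCP [ 0.0069 -0.0141]
tabR [ 0.6101 -0.1492  0.26  ] rel TCP [0.007  0.0157]
holeL [ 0.5999 -0.174   0.217 ] rel TCP [-0.0002 -0.0101]
holeR [ 0.6025 -0.153   0.217 ] rel TCP [-0.0001  0.0111]
rodL [ 0.6547 -0.1762  0.212 ] rel TCP [ 0.0545 -0.0058]
rodR [ 0.656  -0.1649  0.212 ] rel TCP [0.0545 0.0056]
holebotL [ 0.598  -0.1752  0.183 ] rel TCP [-0.0019 -0.0115]
holebotR [ 0.6009 -0.1514  0.183 ] rel TCP [-0.0019  0.0125]
```

Request:
carry_out:
  moves:
    - {"tx":4,"ty":-0.5,"tz":0,"rx":0,"ry":0,"rz":0,"fingers":1}
    - {"tx":8,"ty":-1,"tz":0,"rx":0,"ry":0,"rz":0,"fingers":1}
    - {"tx":9,"ty":-1,"tz":0,"rx":0,"ry":0,"rz":0,"fingers":1}
    - {"tx":9,"ty":-1,"tz":0,"rx":0,"ry":0,"rz":0,"fingers":1}

```text
time: 6.65
tool_pos: [0.6106, -0.165, 0.227]
tcp_rot: [[0.993, -0.005, 0.121], [-0.121, 0.001, 0.993], [-0.005, -1.0, 0.0]]
ft_force: [-0.7, -0.0, -3.7]
width: 0.0295
```

Request:
carry_out:
  moves:
    - {"tx":0.7,"ty":-0.1,"tz":0,"rx":0,"ry":0,"rz":0,"fingers":1}
    - {"tx":1.5,"ty":-0.2,"tz":0,"rx":0,"ry":0,"rz":0,"fingers":1}
    - {"tx":1.5,"ty":-0.2,"tz":0,"rx":0,"ry":0,"rz":0,"fingers":1}

```text
time: 6.9
tool_pos: [0.6122, -0.1652, 0.2269]
tcp_rot: [[0.993, -0.005, 0.121], [-0.12, 0.001, 0.993], [-0.005, -1.0, 0.0]]
ft_force: [0.4, -0.4, -3.5]
width: 0.0292
```

Request:
carry_out:
  moves:
    - {"tx":0.7,"ty":-0.1,"tz":0,"rx":0,"ry":0,"rz":0,"fingers":1}
    - {"tx":1.5,"ty":-0.2,"tz":0,"rx":0,"ry":0,"rz":0,"fingers":1}
    - {"tx":1.5,"ty":-0.2,"tz":0,"rx":0,"ry":0,"rz":0,"fingers":1}

```text
time: 7.15
tool_pos: [0.6138, -0.1654, 0.2269]
tcp_rot: [[0.993, -0.004, 0.12], [-0.12, 0.001, 0.993], [-0.005, -1.0, 0.0]]
ft_force: [-0.1, -0.3, -3.2]
width: 0.0299
```

Request:
carry_out:
  moves:
    - {"tx":0.7,"ty":-0.1,"tz":0,"rx":0,"ry":0,"rz":0,"fingers":1}
    - {"tx":1.3,"ty":-0.15,"tz":0,"rx":0,"ry":0,"rz":0,"fingers":1}
    - {"tx":1.3,"ty":-0.15,"tz":0,"rx":0,"ry":0,"rz":0,"fingers":1}

```text
time: 7.4
tool_pos: [0.6153, -0.1656, 0.2269]
tcp_rot: [[0.993, -0.004, 0.12], [-0.12, 0.001, 0.993], [-0.004, -1.0, 0.0]]
ft_force: [0.0, 0.1, -3.2]
width: 0.0293
```

Request:
carry_out:
  moves:
    - {"tx":0.6,"ty":-0.1,"tz":0,"rx":0,"ry":0,"rz":0,"fingers":1}
    - {"tx":1.2,"ty":-0.15,"tz":0,"rx":0,"ry":0,"rz":0,"fingers":1}
    - {"tx":1.2,"ty":-0.15,"tz":0,"rx":0,"ry":0,"rz":0,"fingers":1}

```text
time: 7.65
tool_pos: [0.6166, -0.1658, 0.2269]
tcp_rot: [[0.993, -0.004, 0.12], [-0.12, 0.001, 0.993], [-0.004, -1.0, 0.0]]
ft_force: [-0.0, 0.2, -2.5]
width: 0.0293
```

Request:
carry_out:
  moves:
    - {"tx":0.6,"ty":-0.1,"tz":0,"rx":0,"ry":0,"rz":0,"fingers":1}
    - {"tx":1.2,"ty":-0.15,"tz":0,"rx":0,"ry":0,"rz":0,"fingers":1}
    - {"tx":1.2,"ty":-0.15,"tz":0,"rx":0,"ry":0,"rz":0,"fingers":1}

```text
time: 7.9
tool_pos: [0.6174, -0.1658, 0.2268]
tcp_rot: [[0.993, -0.005, 0.12], [-0.12, 0.001, 0.993], [-0.005, -1.0, 0.0]]
ft_force: [-2.0, -0.8, -2.5]
width: 0.0295
```

Request:
carry_out:
  moves:
    - {"tx":0.6,"ty":-0.1,"tz":0,"rx":0,"ry":0,"rz":0,"fingers":1}
    - {"tx":0.6,"ty":-0.1,"tz":0,"rx":0,"ry":0,"rz":0,"fingers":1}
    - {"tx":0.6,"ty":-0.1,"tz":0,"rx":0,"ry":0,"rz":0,"fingers":1}

```text
time: 8.15
tool_pos: [0.6175, -0.1659, 0.2268]
tcp_rot: [[0.993, -0.006, 0.121], [-0.121, 0.001, 0.993], [-0.006, -1.0, 0.0]]
ft_force: [-4.2, 0.8, -1.5]
width: 0.0296
```

Request:
carry_out:
  moves:
    - {"tx":0,"ty":0,"tz":-1,"rx":0,"ry":0,"rz":0,"fingers":1}
    - {"tx":0,"ty":0,"tz":-2,"rx":0,"ry":0,"rz":0,"fingers":1}
    - {"tx":0,"ty":0,"tz":-2,"rx":0,"ry":0,"rz":0,"fingers":1}

```text
time: 8.4
tool_pos: [0.6174, -0.1659, 0.2246]
tcp_rot: [[0.993, -0.006, 0.12], [-0.12, 0.001, 0.993], [-0.006, -1.0, 0.0]]
ft_force: [-3.9, 1.2, -3.5]
width: 0.0293
```

Request:
carry_out:
  moves:
    - {"tx":0,"ty":0,"tz":-1,"rx":0,"ry":0,"rz":0,"fingers":1}
    - {"tx":0,"ty":0,"tz":-1.5,"rx":0,"ry":0,"rz":0,"fingers":1}
    - {"tx":0,"ty":0,"tz":-1.5,"rx":0,"ry":0,"rz":0,"fingers":1}

```text
time: 8.65
tool_pos: [0.6174, -0.1658, 0.2229]
tcp_rot: [[0.993, -0.006, 0.121], [-0.121, 0.001, 0.993], [-0.007, -1.0, 0.001]]
ft_force: [-3.5, 1.0, -2.5]
width: 0.0297
```

Request:
carry_out:
  moves:
    - {"tx":0,"ty":0,"tz":-1.2,"rx":0,"ry":0,"rz":0,"fingers":1}
    - {"tx":0,"ty":0,"tz":-1.2,"rx":0,"ry":0,"rz":0,"fingers":1}
    - {"tx":0,"ty":0,"tz":-1.2,"rx":0,"ry":0,"rz":0,"fingers":1}

```text
time: 8.9
tool_pos: [0.6175, -0.1658, 0.2226]
tcp_rot: [[0.993, -0.005, 0.12], [-0.12, 0.001, 0.993], [-0.005, -1.0, 0.0]]
ft_force: [-5.3, 1.2, 5.3]
width: 0.0292
```

Request:
carry_out:
  moves:
    - {"tx":0,"ty":0,"tz":0.4,"rx":0,"ry":0,"rz":0,"fingers":0.6}
    - {"tx":0,"ty":0,"tz":0.4,"rx":0,"ry":0,"rz":0,"fingers":0}
    - {"tx":0,"ty":0,"tz":0.4,"rx":0,"ry":0,"rz":0,"fingers":-0.6}
    - {"tx":0,"ty":0,"tz":0.4,"rx":0,"ry":0,"rz":0,"fingers":-1}
    - {"tx":0,"ty":0,"tz":0.4,"rx":0,"ry":0,"rz":0,"fingers":-1}

```text
time: 9.32
tool_pos: [0.618, -0.1659, 0.2232]
tcp_rot: [[0.993, -0.004, 0.12], [-0.12, 0.001, 0.993], [-0.004, -1.0, 0.0]]
ft_force: [0.1, -0.0, -0.2]
width: 0.0762
```

Request:
carry_out:
  moves:
    - {"tx":0,"ty":0,"tz":20,"rx":0,"ry":0,"rz":0,"fingers":-1}
    - {"tx":0,"ty":0,"tz":50,"rx":0,"ry":0,"rz":0,"fingers":-1}
    - {"tx":-5,"ty":30,"tz":65,"rx":0,"ry":0,"rz":4,"fingers":-1}
    - {"tx":-10,"ty":70,"tz":68,"rx":0,"ry":0,"rz":8,"fingers":-1}
    - {"tx":-15,"ty":110,"tz":68,"rx":0,"ry":0,"rz":12,"fingers":-1}
    - {"tx":-25,"ty":150,"tz":68,"rx":0,"ry":0,"rz":16,"fingers":-1}
    - {"tx":-35,"ty":190,"tz":68,"rx":0,"ry":0,"rz":20,"fingers":-1}
    - {"tx":-45,"ty":230,"tz":68,"rx":0,"ry":0,"rz":22.5,"fingers":-1}

```text
time: 9.98
tool_pos: [0.5725, 0.0658, 0.2914]
tcp_rot: [[0.962, -0.003, -0.272], [0.272, -0.001, 0.962], [-0.003, -1.0, 0.0]]
ft_force: [1.2, 0.8, 0.8]
width: 0.0853
```

```bash
python3 - <<'E'
from h import *
from plant import arm
np.set_printoptions(precision=4,suppress=True)
S=arm.get_image('scene');T=arm.get_image('top');np.save('st1.npy',{'S':S,'T':T},allow_pickle=True)
a=cv2.resize(S['frame'][130:260,190:290,::-1],None,fx=4,fy=4,interpolation=cv2.INTER_CUBIC)
b=cv2.resize(T['frame'][135:240,360:460,::-1],None,fx=4,fy=4,interpolation=cv2.INTER_CUBIC)
b=cv2.copyMakeBorder(b,0,a.shape[0]-b.shape[0],0,0,cv2.BORDER_CONSTANT)
cv2.imwrite('pics/st1.png',cv2.convertScaleAbs(cv2.hconcat([a,b]),alpha=1.4))
E
```

```text
(no output)
```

View pics/st1.png

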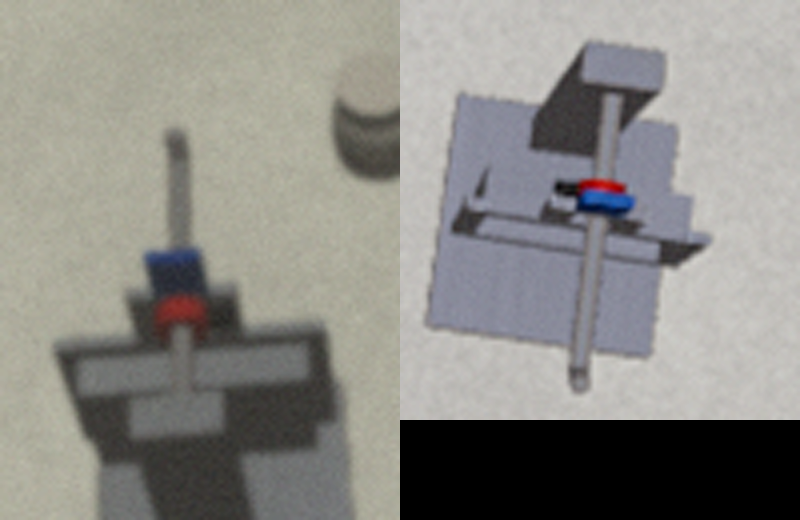

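Request:
carry_out:
  moves:
    - {"tx":-8,"ty":35,"tz":0,"rx":0,"ry":0,"rz":0,"fingers":-1}
    - {"tx":-16,"ty":70,"tz":0,"rx":0,"ry":0,"rz":0,"fingers":-1}
    - {"tx":-24,"ty":105,"tz":0,"rx":0,"ry":0,"rz":0,"fingers":-1}
    - {"tx":-25,"ty":131,"tz":-10,"rx":0,"ry":0,"rz":0,"fingers":-1}
    - {"tx":-25,"ty":131,"tz":-20,"rx":0,"ry":0,"rz":0,"fingers":-1}
    - {"tx":-25,"ty":131,"tz":-20,"rx":0,"ry":0,"rz":0,"fingers":-1}

```text
time: 10.58
tool_pos: [0.5462, 0.2011, 0.2699]
tcp_rot: [[0.961, -0.006, -0.278], [0.278, -0.0, 0.961], [-0.006, -1.0, 0.001]]
ft_force: [0.5, -0.0, -0.3]
width: 0.0855
```

```bash
cat >> h.py <<'E'
def tab(d,n,z):
    "far top edge of a coloured tab in the wrist view: ends, width, centre (4 mm back along its x)"
    m=blob(d['frame'],n);m[:,:200]=0;m[:,450:]=0
    k,l,st,_=cv2.connectedComponentsWithStats(m);i=1+st[1:,4].argmax();x,y,w,h,_=st[i]
    sub=(l==i);rows=sub[y+h-4:y+h-1].any(0);u=np.nonzero(rows)[0]
    a=watz(d,u[0],y+h,z);b=watz(d,u[-1]+1,y+h,z);e=(b-a)[:2];e/=np.linalg.norm(e);x=np.array([e[1],-e[0]])
    return (x*-.004+((a+b)/2)[:2]), np.linalg.norm(b-a), np.degrees(np.arctan2(-e[0],e[1])),(u[0],u[-1],y,y+h)
E
python3 - <<'E'
from h import *
from plant import arm
np.set_printoptions(precision=4,suppress=True)
for i in range(2):
    d=arm.get_image('wrist');s=arm.observe();print(s['tool_pos'],s['tcp_rot'][:,0])
print('yellow',tab(d,'yellow',.185));print('green',tab(d,'green',.174))
E
```

```text
[0.5464 0.2001 0.2708] [ 0.961   0.2764 -0.0051]
[0.5468 0.1995 0.2716] [ 0.9613  0.2753 -0.0041]
yellow (array([0.5469, 0.1969]), np.float64(0.04010743937833146), np.float64(16.112940598716218), (np.int64(286), np.int64(336), np.int32(196), np.int32(217)))
green (array([0.6032, 0.215 ]), np.float64(0.04823102871200546), np.float64(16.14327047515697), (np.int64(287), np.int64(340), np.int32(265), np.int32(275)))
```

Request:
carry_out:
  moves:
    - {"tx":0,"ty":-3,"tz":-35,"rx":0,"ry":0,"rz":0,"fingers":-1}
    - {"tx":0,"ty":-3,"tz":-70,"rx":0,"ry":0,"rz":0,"fingers":-1}
    - {"tx":0,"ty":-3,"tz":-100,"rx":0,"ry":0,"rz":0,"fingers":-1}
    - {"tx":0,"ty":-3,"tz":-117,"rx":0,"ry":0,"rz":0,"fingers":-1}
    - {"tx":0,"ty":-3,"tz":-121,"rx":0,"ry":0,"rz":0,"fingers":-1}
    - {"tx":0,"ty":-3,"tz":-121,"rx":0,"ry":0,"rz":0,"fingers":-1}

```text
time: 11.18
tool_pos: [0.5468, 0.1953, 0.1503]
tcp_rot: [[0.962, -0.006, -0.274], [0.274, -0.001, 0.962], [-0.006, -1.0, 0.001]]
ft_force: [-0.6, 1.1, 0.5]
width: 0.0854
```

Request:
carry_out:
  moves:
    - {"tx":0,"ty":0,"tz":0,"rx":0,"ry":0,"rz":0,"fingers":0}
    - {"tx":0,"ty":0,"tz":0,"rx":0,"ry":0,"rz":0,"fingers":1}
    - {"tx":0,"ty":0,"tz":0,"rx":0,"ry":0,"rz":0,"fingers":1}
    - {"tx":0,"ty":0,"tz":0,"rx":0,"ry":0,"rz":0,"fingers":1}
    - {"tx":0,"ty":0,"tz":0,"rx":0,"ry":0,"rz":0,"fingers":1}
    - {"tx":0,"ty":0,"tz":0,"rx":0,"ry":0,"rz":0,"fingers":1}

```text
time: 11.68
tool_pos: [0.5476, 0.1956, 0.1516]
tcp_rot: [[0.962, -0.003, -0.274], [0.274, 0.0, 0.962], [-0.003, -1.0, 0.001]]
ft_force: [-0.4, -0.2, 6.6]
width: 0.0395
```

Request:
carry_out:
  moves:
    - {"tx":0,"ty":0,"tz":20,"rx":0,"ry":0,"rz":0,"fingers":1}
    - {"tx":0,"ty":0,"tz":50,"rx":0,"ry":0,"rz":0,"fingers":1}
    - {"tx":0,"ty":0,"tz":80,"rx":0,"ry":0,"rz":0,"fingers":1}
    - {"tx":-10,"ty":-20,"tz":90,"rx":0,"ry":0,"rz":-4,"fingers":1}
    - {"tx":-25,"ty":-50,"tz":91,"rx":0,"ry":0,"rz":-9,"fingers":1}
    - {"tx":-40,"ty":-83,"tz":91,"rx":0,"ry":0,"rz":-14,"fingers":1}
    - {"tx":-55,"ty":-118,"tz":91,"rx":0,"ry":0,"rz":-19,"fingers":1}
    - {"tx":-68,"ty":-150,"tz":91,"rx":0,"ry":0,"rz":-22.7,"fingers":1}

```text
time: 12.35
tool_pos: [0.4782, 0.0443, 0.2427]
tcp_rot: [[0.992, -0.003, 0.122], [-0.122, 0.001, 0.993], [-0.003, -1.0, 0.001]]
ft_force: [-0.3, -0.3, -1.7]
width: 0.0391
```

Request:
carry_out:
  moves:
    - {"tx":-2,"ty":-35,"tz":0,"rx":0,"ry":0,"rz":0,"fingers":1}
    - {"tx":-4,"ty":-70,"tz":0,"rx":0,"ry":0,"rz":0,"fingers":1}
    - {"tx":-8,"ty":-105,"tz":0,"rx":0,"ry":0,"rz":0,"fingers":1}
    - {"tx":-8,"ty":-140,"tz":0,"rx":0,"ry":0,"rz":0,"fingers":1}
    - {"tx":-8,"ty":-170,"tz":0,"rx":0,"ry":0,"rz":0,"fingers":1}
    - {"tx":-8,"ty":-188,"tz":0,"rx":0,"ry":0,"rz":0,"fingers":1}
    - {"tx":-8,"ty":-192,"tz":0,"rx":0,"ry":0,"rz":0,"fingers":1}
    - {"tx":-8,"ty":-192,"tz":0,"rx":0,"ry":0,"rz":0,"fingers":1}

```text
time: 13.02
tool_pos: [0.47, -0.1486, 0.2426]
tcp_rot: [[0.992, -0.003, 0.124], [-0.124, 0.001, 0.992], [-0.003, -1.0, 0.001]]
ft_force: [-0.9, 1.1, -2.5]
width: 0.0392
```

```bash
python3 - <<'E'
from h import *
from plant import arm
np.set_printoptions(precision=4,suppress=True)
for i in range(3):
    d=arm.get_image('wrist');s=arm.observe()
print(s['tool_pos'],s['tcp_rot'][:,0],s['ft_force'])
tp=s['tool_pos'];x=s['tcp_rot'][:2,0];x/=np.linalg.norm(x);R=np.array([x,[-x[1],x[0]]])
t=tab(d,'yellow',tp[2]+.034);print(t,'rel TCP',R@(t[0]-tp[:2]))
print('rod dy at tcp (world y):',-.164-.1193*(tp[0]-.6013)-tp[1])
# grey profile across rod just past tab, rows in picture
r=t[3][3]
for q in(r+6,r+12): print(q,cv2.cvtColor(d['frame'],cv2.COLOR_RGB2GRAY)[q,280:345])
E
```

```text
[ 0.4701 -0.1467  0.2427] [ 0.9926 -0.1214 -0.0034] [-0.4521  0.6544 -3.0093]
(array([ 0.4695, -0.1462]), np.float64(0.03958847838497213), np.float64(-7.066335283387417), (np.int64(272), np.int64(362), np.int32(259), np.int32(310))) rel TCP [-0.0007  0.0005]
rod dy at tcp (world y): -0.001635605831900061
316 [108 105 107 106 105 105 106 106 106 106 108 108 104 106 107 106 105 107
 105 104 106 107 105 105 106 101  79  88  95  99 102 103 104 105 103 104
 105 105 102 100  94  86  83  98 107 106 105 106 107 105 106 106 105 106
 108 106 105 105 109 106 107 105 105 106 106]
322 [107 106 106 108 107 108 103 106 104 106 108 106 106 106 106 106 106 107
 106 106 105 105 104 105 104  99  73  82  88  96  99 104 104 102 104 106
 104 102 102  99  93  86  82  98 104 105 102 103 104 103 103 104 102 104
 105 104 103 103 104 104 104 104 104 105 102]
```

Request:
carry_out:
  moves:
    - {"tx":2,"ty":-1.6,"tz":-1,"rx":0,"ry":0,"rz":0,"fingers":1}
    - {"tx":12,"ty":-3,"tz":-1,"rx":0,"ry":0,"rz":0,"fingers":1}
    - {"tx":25,"ty":-4.6,"tz":-1,"rx":0,"ry":0,"rz":0,"fingers":1}
    - {"tx":38,"ty":-6.1,"tz":-1,"rx":0,"ry":0,"rz":0,"fingers":1}
    - {"tx":51,"ty":-7.7,"tz":-1,"rx":0,"ry":0,"rz":0,"fingers":1}
    - {"tx":51,"ty":-7.7,"tz":-1,"rx":0,"ry":0,"rz":0,"fingers":1}

```text
time: 13.67
tool_pos: [0.524, -0.154, 0.2412]
tcp_rot: [[0.993, -0.002, 0.12], [-0.12, 0.001, 0.993], [-0.002, -1.0, 0.001]]
ft_force: [-1.0, -0.0, -3.0]
width: 0.0395
```

Request:
carry_out:
  moves:
    - {"tx":9,"ty":-1.9,"tz":0,"rx":0,"ry":0,"rz":0,"fingers":1}
    - {"tx":18,"ty":-3,"tz":0,"rx":0,"ry":0,"rz":0,"fingers":1}
    - {"tx":27,"ty":-4.1,"tz":0,"rx":0,"ry":0,"rz":0,"fingers":1}
    - {"tx":27,"ty":-4.1,"tz":0,"rx":0,"ry":0,"rz":0,"fingers":1}

```text
time: 14.0
tool_pos: [0.5526, -0.1581, 0.2408]
tcp_rot: [[0.993, -0.002, 0.119], [-0.119, 0.001, 0.993], [-0.002, -1.0, 0.001]]
ft_force: [-1.1, 0.3, -2.2]
width: 0.0392
```

```bash
cat > chk.py <<'E'
import sys
from h import *
from plant import arm
np.set_printoptions(precision=4,suppress=True)
n=sys.argv[1]
F=[]
for i in range(3):
    d=arm.get_image('wrist');s=arm.observe();F.append(s['ft_force'])
tp=s['tool_pos'];print(s['time'],tp,s['tcp_rot'][:,0],np.mean(F,0))
x=s['tcp_rot'][:2,0];x/=np.linalg.norm(x);R=np.array([x,[-x[1],x[0]]])
t=tab(d,n,tp[2]+.034);print(t,'rel TCP',R@(t[0]-tp[:2]))
print('rod dy (world y):',-.164-.1193*(tp[0]-.6013)-tp[1])
g=cv2.cvtColor(d['frame'],cv2.COLOR_RGB2GRAY)
r0=t[3][2]
for q in(r0-12,r0-20,r0-28): print(q,g[q,280:350])
np.save('last.npy',d,allow_pickle=True)
E
python3 chk.py yellow
```

```text
14.15 [ 0.5507 -0.158   0.2411] [ 0.9928 -0.1198 -0.0029] [-0.3224  0.3364 -2.3028]
(array([ 0.5504, -0.1571]), np.float64(0.03955563394651657), np.float64(-6.921314360163007), (np.int64(272), np.int64(362), np.int32(259), np.int32(310))) rel TCP [-0.0004  0.0008]
rod dy (world y): 5.874170114550381e-06
247 [ 52  54  53  55  51  53  55  55  53  54  52  54  56  53  53  55  55  70
 106 110 110 109 109 108 108  93  79  81  90  98 101 104 106 107 105 106
 106 106 106 107 107  99  96  90  86  98 108 108 108 108 109 109 109 107
 105 108 105  52  48  50  49  54  56  58  53  55  53  55  55  53]
239 [ 56  54  53  51  51  55  52  55  55  55  53  55  55  55  52  52  54  58
  63 102 109 109 109 110 108  93  81  81  92  97 101 105 107 106 107 105
 108 107 106 105 106 102  98  90  89  99 108 109 110 110 111 111 108 111
 110  99  51  49  54  56  57  55  54  57  53  54  59  54  55  53]
231 [ 55  56  56  58  56  54  55  56  54  56  55  55  56  49  55  55  53  56
  55 103 113 109 110 110 111  90  78  83  93  97 103 105 109 107 106 108
 107 109 109 108 107 101  98  92  83  83 107 111 110 110 113 110 109 112
 109 104  62  56  55  52  54  53  56  56  56  55  56  54  54  56]
```

Request:
carry_out:
  moves:
    - {"tx":0,"ty":0,"tz":-7,"rx":0,"ry":0,"rz":0,"fingers":1}
    - {"tx":0,"ty":0,"tz":-13,"rx":0,"ry":0,"rz":0,"fingers":1}
    - {"tx":0,"ty":0,"tz":-15,"rx":0,"ry":0,"rz":0,"fingers":1}
    - {"tx":0,"ty":0,"tz":-15,"rx":0,"ry":0,"rz":0,"fingers":1}

```text
time: 14.48
tool_pos: [0.55, -0.1578, 0.2252]
tcp_rot: [[0.993, -0.004, 0.12], [-0.12, 0.002, 0.993], [-0.004, -1.0, 0.001]]
ft_force: [0.1, 0.7, -2.5]
width: 0.0396
```

Request:
carry_out:
  moves:
    - {"tx":10,"ty":-1.2,"tz":0,"rx":0,"ry":0,"rz":0,"fingers":1}
    - {"tx":21,"ty":-2.5,"tz":0,"rx":0,"ry":0,"rz":0,"fingers":1}
    - {"tx":32,"ty":-3.8,"tz":0,"rx":0,"ry":0,"rz":0,"fingers":1}
    - {"tx":42,"ty":-5,"tz":0,"rx":0,"ry":0,"rz":0,"fingers":1}
    - {"tx":50,"ty":-6,"tz":0,"rx":0,"ry":0,"rz":0,"fingers":1}
    - {"tx":52,"ty":-6.2,"tz":0,"rx":0,"ry":0,"rz":0,"fingers":1}
    - {"tx":52,"ty":-6.2,"tz":0,"rx":0,"ry":0,"rz":0,"fingers":1}

```text
time: 15.07
tool_pos: [0.6025, -0.1641, 0.2248]
tcp_rot: [[0.993, -0.005, 0.12], [-0.12, 0.002, 0.993], [-0.005, -1.0, 0.001]]
ft_force: [-1.2, -0.5, -2.6]
width: 0.0391
```

```bash
python3 chk.py yellow | head -4; python3 - <<'E'
from h import *
d=np.load('last.npy',allow_pickle=True).item()
f=d['frame'];b=blob(f,'blue');v,u=np.nonzero(b[:,200:450]);print('blue px',len(u),*( (u.min()+200,u.max()+200,v.min(),v.max()) if len(u) else ()))
E
```

```text
15.2167 [ 0.6015 -0.164   0.2252] [ 0.9928 -0.1201 -0.0049] [ 0.4243  0.3962 -2.7303]
(array([ 0.6011, -0.1632]), np.float64(0.03955898913891355), np.float64(-6.949595815490945), (np.int64(272), np.int64(362), np.int32(259), np.int32(310))) rel TCP [-0.0005  0.0008]
rod dy (world y): -3.770870234343082e-05
247 [ 54  55  53  56  56  54  55  56  55  56  52  55  55  54  57  55  56  56
blue px 1715 286 349 310 337
```

```bash
cat > gap.py <<'E'
import sys
from h import *
np.set_printoptions(precision=4,suppress=True)
d=np.load('last.npy',allow_pickle=True).item()
a,b,zb=sys.argv[1],sys.argv[2],float(sys.argv[3])
A=tab(d,a,.257);B=tab(d,b,zb);x=np.array([.9929,-.1188])
print(a,A);print(b,B);v=A[0]-B[0];print('sep along x',v@x,'y',v@np.array([-x[1],x[0]]))
E
python3 gap.py blue yellow .2592
```

```text
blue (array([ 0.6194, -0.1653]), np.float64(0.029626997454764346), np.float64(-6.98538511183491), (np.int64(286), np.int64(348), np.int32(310), np.int32(338)))
yellow (array([ 0.6011, -0.1631]), np.float64(0.039548589500254645), np.float64(-6.949595815491066), (np.int64(272), np.int64(362), np.int32(259), np.int32(310)))
sep along x 0.018423700960136076 y 3.075306110514167e-05
```

Request:
carry_out:
  moves:
    - {"tx":3,"ty":-0.4,"tz":0,"rx":0,"ry":0,"rz":0,"fingers":1}
    - {"tx":6,"ty":-0.7,"tz":0,"rx":0,"ry":0,"rz":0,"fingers":1}
    - {"tx":7,"ty":-0.8,"tz":0,"rx":0,"ry":0,"rz":0,"fingers":1}
    - {"tx":7,"ty":-0.8,"tz":0,"rx":0,"ry":0,"rz":0,"fingers":1}

```text
time: 15.55
tool_pos: [0.6088, -0.1648, 0.2252]
tcp_rot: [[0.993, -0.004, 0.12], [-0.12, 0.002, 0.993], [-0.005, -1.0, 0.001]]
ft_force: [-0.2, 0.1, -2.7]
width: 0.0389
```

Request:
carry_out:
  moves:
    - {"tx":0.6,"ty":-0.1,"tz":0,"rx":0,"ry":0,"rz":0,"fingers":1}
    - {"tx":1.2,"ty":-0.15,"tz":0,"rx":0,"ry":0,"rz":0,"fingers":1}
    - {"tx":1.2,"ty":-0.15,"tz":0,"rx":0,"ry":0,"rz":0,"fingers":1}

```text
time: 15.8
tool_pos: [0.6101, -0.165, 0.2252]
tcp_rot: [[0.993, -0.004, 0.12], [-0.12, 0.002, 0.993], [-0.005, -1.0, 0.001]]
ft_force: [0.3, -0.1, -3.1]
width: 0.0396
```

Request:
carry_out:
  moves:
    - {"tx":0.6,"ty":-0.1,"tz":0,"rx":0,"ry":0,"rz":0,"fingers":1}
    - {"tx":1,"ty":-0.1,"tz":0,"rx":0,"ry":0,"rz":0,"fingers":1}
    - {"tx":1,"ty":-0.1,"tz":0,"rx":0,"ry":0,"rz":0,"fingers":1}

```text
time: 16.05
tool_pos: [0.6112, -0.1651, 0.2252]
tcp_rot: [[0.993, -0.004, 0.12], [-0.12, 0.002, 0.993], [-0.004, -1.0, 0.001]]
ft_force: [-0.3, 0.2, -2.3]
width: 0.0393
```

Request:
carry_out:
  moves:
    - {"tx":0.6,"ty":-0.1,"tz":0,"rx":0,"ry":0,"rz":0,"fingers":1}
    - {"tx":1,"ty":-0.1,"tz":0,"rx":0,"ry":0,"rz":0,"fingers":1}
    - {"tx":1,"ty":-0.1,"tz":0,"rx":0,"ry":0,"rz":0,"fingers":1}

```text
time: 16.3
tool_pos: [0.6121, -0.1652, 0.2251]
tcp_rot: [[0.993, -0.005, 0.12], [-0.12, 0.002, 0.993], [-0.005, -1.0, 0.001]]
ft_force: [0.0, -0.6, -1.9]
width: 0.0396
```

Request:
carry_out:
  moves:
    - {"tx":0.6,"ty":-0.1,"tz":0,"rx":0,"ry":0,"rz":0,"fingers":1}
    - {"tx":0.8,"ty":-0.1,"tz":0,"rx":0,"ry":0,"rz":0,"fingers":1}
    - {"tx":0.8,"ty":-0.1,"tz":0,"rx":0,"ry":0,"rz":0,"fingers":1}

```text
time: 16.55
tool_pos: [0.6123, -0.1652, 0.2252]
tcp_rot: [[0.993, -0.006, 0.12], [-0.12, 0.002, 0.993], [-0.006, -1.0, 0.001]]
ft_force: [-5.1, 0.3, 0.6]
width: 0.0392
```

```bash
python3 chk.py yellow | head -3;python3 gap.py blue yellow .2592
```

```text
16.7 [ 0.6123 -0.1652  0.2251] [ 0.9927 -0.1201 -0.0059] [-5.1204  0.8525  0.0709]
(array([ 0.6113, -0.1643]), np.float64(0.039535602551200186), np.float64(-6.951129173387248), (np.int64(272), np.int64(362), np.int32(259), np.int32(309))) rel TCP [-0.0011  0.0008]
rod dy (world y): -9.722449321691862e-05
blue (array([ 0.6196, -0.1648]), np.float64(0.029407989274224857), np.float64(-7.024528024747467), (np.int64(286), np.int64(350), np.int32(309), np.int32(321)))
yellow (array([ 0.6113, -0.1643]), np.float64(0.039499818641035696), np.float64(-6.95112917338728), (np.int64(272), np.int64(362), np.int32(259), np.int32(309)))
sep along x 0.008382745679086579 y 0.00047470838411843244
```

Request:
carry_out:
  moves:
    - {"tx":-0.2,"ty":0,"tz":-1,"rx":0,"ry":0,"rz":0,"fingers":1}
    - {"tx":-0.2,"ty":0,"tz":-2,"rx":0,"ry":0,"rz":0,"fingers":1}
    - {"tx":-0.2,"ty":0,"tz":-2,"rx":0,"ry":0,"rz":0,"fingers":1}

```text
time: 16.95
tool_pos: [0.6122, -0.1652, 0.2234]
tcp_rot: [[0.993, -0.005, 0.12], [-0.12, 0.002, 0.993], [-0.005, -1.0, 0.001]]
ft_force: [-3.1, -0.3, 2.0]
width: 0.0393
```

Request:
carry_out:
  moves:
    - {"tx":0,"ty":0,"tz":-0.6,"rx":0,"ry":0,"rz":0,"fingers":1}
    - {"tx":0,"ty":0,"tz":-0.6,"rx":0,"ry":0,"rz":0,"fingers":1}
    - {"tx":0,"ty":0,"tz":-0.6,"rx":0,"ry":0,"rz":0,"fingers":1}

```text
time: 17.2
tool_pos: [0.6122, -0.1653, 0.2234]
tcp_rot: [[0.993, -0.004, 0.12], [-0.12, 0.002, 0.993], [-0.004, -1.0, 0.001]]
ft_force: [-4.7, 0.9, 5.9]
width: 0.0396
```

Request:
carry_out:
  moves:
    - {"tx":0,"ty":0,"tz":0.4,"rx":0,"ry":0,"rz":0,"fingers":0.6}
    - {"tx":0,"ty":0,"tz":0.4,"rx":0,"ry":0,"rz":0,"fingers":0}
    - {"tx":0,"ty":0,"tz":0.4,"rx":0,"ry":0,"rz":0,"fingers":-0.6}
    - {"tx":0,"ty":0,"tz":0.4,"rx":0,"ry":0,"rz":0,"fingers":-1}
    - {"tx":0,"ty":0,"tz":0.4,"rx":0,"ry":0,"rz":0,"fingers":-1}

```text
time: 17.62
tool_pos: [0.6126, -0.1653, 0.2238]
tcp_rot: [[0.993, -0.004, 0.12], [-0.12, 0.002, 0.993], [-0.004, -1.0, 0.001]]
ft_force: [1.0, -0.5, -0.6]
width: 0.077
```

Request:
carry_out:
  moves:
    - {"tx":0,"ty":0,"tz":20,"rx":0,"ry":0,"rz":0,"fingers":-1}
    - {"tx":0,"ty":0,"tz":50,"rx":0,"ry":0,"rz":0,"fingers":-1}
    - {"tx":0,"ty":0,"tz":60,"rx":0,"ry":0,"rz":0,"fingers":-1}
    - {"tx":0,"ty":0,"tz":60,"rx":0,"ry":0,"rz":0,"fingers":-1}

```text
time: 17.95
tool_pos: [0.6139, -0.1656, 0.2868]
tcp_rot: [[0.993, 0.001, 0.12], [-0.12, 0.0, 0.993], [0.001, -1.0, 0.001]]
ft_force: [0.8, 0.8, -0.3]
width: 0.0855
```

```bash
sed -i 's/^t=tab(d,n,tp\[2\]+.034)/np.save("last.npy",d,allow_pickle=True);&/' chk.py; python3 chk.py yellow | head -1;python3 gap.py blue yellow .257;  python3 - <<'E'
from h import *
d=np.load('last.npy',allow_pickle=True).item()
cv2.imwrite('pics/st2.png',cv2.resize(d['frame'][180:380,220:410,::-1],None,fx=3,fy=3,interpolation=cv2.INTER_CUBIC))
E
```

```text
18.1 [ 0.6125 -0.1652  0.2828] [ 0.9928 -0.12   -0.0048] [-0.1188 -0.3202  0.0798]
blue (array([ 0.6199, -0.1645]), np.float64(0.028988996439298333), np.float64(-6.913443110086946), (np.int64(295), np.int64(341), np.int32(250), np.int32(261)))
yellow (array([ 0.6117, -0.1639]), np.float64(0.04007626262986574), np.float64(-6.887536935210344), (np.int64(285), np.int64(350), np.int32(219), np.int32(249)))
sep along x 0.008205827746906934 y 0.00031999204348585696
```

View pics/st2.png

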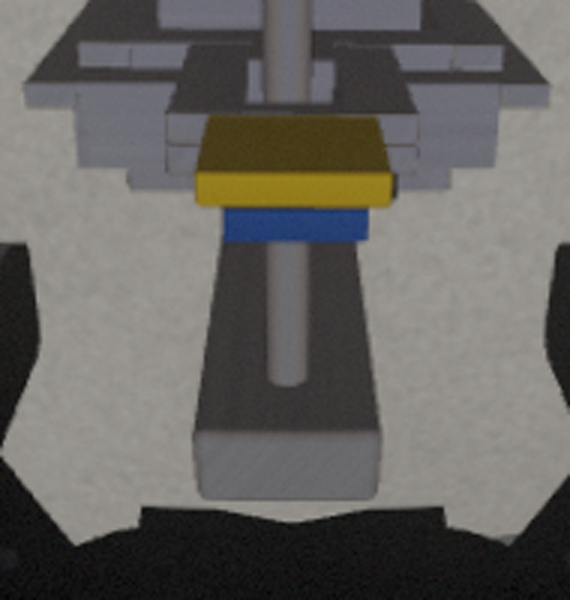

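Request:
carry_out:
  moves:
    - {"tx":0,"ty":30,"tz":3,"rx":0,"ry":0,"rz":3,"fingers":-1}
    - {"tx":0,"ty":68,"tz":3,"rx":0,"ry":0,"rz":7,"fingers":-1}
    - {"tx":-2,"ty":107,"tz":3,"rx":0,"ry":0,"rz":11,"fingers":-1}
    - {"tx":-4,"ty":146,"tz":3,"rx":0,"ry":0,"rz":15,"fingers":-1}
    - {"tx":-5,"ty":185,"tz":0,"rx":0,"ry":0,"rz":19,"fingers":-1}
    - {"tx":-6,"ty":224,"tz":-5,"rx":0,"ry":0,"rz":22.7,"fingers":-1}
    - {"tx":-7,"ty":263,"tz":-10,"rx":0,"ry":0,"rz":22.7,"fingers":-1}
    - {"tx":-8,"ty":302,"tz":-15,"rx":0,"ry":0,"rz":22.7,"fingers":-1}

```text
time: 18.77
tool_pos: [0.6036, 0.1385, 0.2662]
tcp_rot: [[0.962, -0.007, -0.273], [0.273, -0.0, 0.962], [-0.007, -1.0, 0.001]]
ft_force: [0.9, -0.3, -0.2]
width: 0.0855
```

Request:
carry_out:
  moves:
    - {"tx":-1,"ty":35,"tz":-2,"rx":0,"ry":0,"rz":0,"fingers":-1}
    - {"tx":-1,"ty":70,"tz":-5,"rx":0,"ry":0,"rz":0,"fingers":-1}
    - {"tx":-1,"ty":76,"tz":-5,"rx":0,"ry":0,"rz":0,"fingers":-1}
    - {"tx":-1,"ty":76,"tz":-5,"rx":0,"ry":0,"rz":0,"fingers":-1}

```text
time: 19.1
tool_pos: [0.6017, 0.2168, 0.2591]
tcp_rot: [[0.961, -0.01, -0.276], [0.276, -0.001, 0.961], [-0.009, -1.0, 0.001]]
ft_force: [-0.2, -0.7, 0.0]
width: 0.0852
```

```bash
python3 - <<'E'
from h import *
from plant import arm
np.set_printoptions(precision=4,suppress=True)
for i in range(3): d=arm.get_image('wrist');s=arm.observe()
print(s['tool_pos'],s['tcp_rot'][:,0]);print('green',tab(d,'green',.174))
E
```

```text
[0.6025 0.2134 0.2606] [ 0.9622  0.2722 -0.0078]
green (array([0.6033, 0.2143]), np.float64(0.04818526475587578), np.float64(15.910726066951485), (np.int64(285), np.int64(345), np.int32(209), np.int32(219)))
```

Request:
carry_out:
  moves:
    - {"tx":1,"ty":0,"tz":-35,"rx":0,"ry":0,"rz":0,"fingers":-1}
    - {"tx":1,"ty":0,"tz":-70,"rx":0,"ry":0,"rz":0,"fingers":-1}
    - {"tx":1,"ty":0,"tz":-100,"rx":0,"ry":0,"rz":0,"fingers":-1}
    - {"tx":1,"ty":0,"tz":-116,"rx":0,"ry":0,"rz":0,"fingers":-1}
    - {"tx":1,"ty":0,"tz":-120,"rx":0,"ry":0,"rz":0,"fingers":-1}
    - {"tx":1,"ty":0,"tz":-120,"rx":0,"ry":0,"rz":0,"fingers":-1}

```text
time: 19.75
tool_pos: [0.6031, 0.2117, 0.1398]
tcp_rot: [[0.963, -0.01, -0.27], [0.27, -0.002, 0.963], [-0.01, -1.0, 0.001]]
ft_force: [-0.1, -0.6, 0.5]
width: 0.0857
```

Request:
carry_out:
  moves:
    - {"tx":0,"ty":0,"tz":0,"rx":0,"ry":0,"rz":0,"fingers":0}
    - {"tx":0,"ty":0,"tz":0,"rx":0,"ry":0,"rz":0,"fingers":1}
    - {"tx":0,"ty":0,"tz":0,"rx":0,"ry":0,"rz":0,"fingers":1}
    - {"tx":0,"ty":0,"tz":0,"rx":0,"ry":0,"rz":0,"fingers":1}
    - {"tx":0,"ty":0,"tz":0,"rx":0,"ry":0,"rz":0,"fingers":1}
    - {"tx":0,"ty":0,"tz":0,"rx":0,"ry":0,"rz":0,"fingers":1}

```text
time: 20.25
tool_pos: [0.6039, 0.212, 0.1414]
tcp_rot: [[0.963, -0.007, -0.271], [0.271, -0.001, 0.963], [-0.007, -1.0, 0.0]]
ft_force: [0.2, 0.2, 5.6]
width: 0.0497
```

Request:
carry_out:
  moves:
    - {"tx":0,"ty":0,"tz":22,"rx":0,"ry":0,"rz":0,"fingers":1}
    - {"tx":0,"ty":0,"tz":55,"rx":0,"ry":0,"rz":0,"fingers":1}
    - {"tx":0,"ty":0,"tz":90,"rx":0,"ry":0,"rz":0,"fingers":1}
    - {"tx":-13,"ty":-18,"tz":101,"rx":0,"ry":0,"rz":-4,"fingers":1}
    - {"tx":-35,"ty":-46,"tz":101,"rx":0,"ry":0,"rz":-9,"fingers":1}
    - {"tx":-58,"ty":-76,"tz":101,"rx":0,"ry":0,"rz":-14,"fingers":1}
    - {"tx":-80,"ty":-106,"tz":101,"rx":0,"ry":0,"rz":-19,"fingers":1}
    - {"tx":-103,"ty":-136,"tz":101,"rx":0,"ry":0,"rz":-22.6,"fingers":1}

```text
time: 20.92
tool_pos: [0.4997, 0.0751, 0.2425]
tcp_rot: [[0.992, -0.006, 0.124], [-0.124, 0.001, 0.992], [-0.006, -1.0, 0.0]]
ft_force: [1.2, -1.5, -0.7]
width: 0.0492
```

Request:
carry_out:
  moves:
    - {"tx":-8,"ty":-36,"tz":0,"rx":0,"ry":0,"rz":0,"fingers":1}
    - {"tx":-16,"ty":-74,"tz":0,"rx":0,"ry":0,"rz":0,"fingers":1}
    - {"tx":-24,"ty":-112,"tz":0,"rx":0,"ry":0,"rz":0,"fingers":1}
    - {"tx":-30,"ty":-150,"tz":0,"rx":0,"ry":0,"rz":0,"fingers":1}
    - {"tx":-30,"ty":-185,"tz":0,"rx":0,"ry":0,"rz":0,"fingers":1}
    - {"tx":-30,"ty":-215,"tz":0,"rx":0,"ry":0,"rz":0,"fingers":1}
    - {"tx":-30,"ty":-224,"tz":0,"rx":0,"ry":0,"rz":0,"fingers":1}
    - {"tx":-30,"ty":-224,"tz":0,"rx":0,"ry":0,"rz":0,"fingers":1}

```text
time: 21.58
tool_pos: [0.4696, -0.151, 0.2426]
tcp_rot: [[0.992, -0.006, 0.127], [-0.127, 0.001, 0.992], [-0.006, -1.0, 0.0]]
ft_force: [1.3, 0.1, -1.7]
width: 0.0491
```

```bash
python3 chk.py green | head -3; python3 - <<'E'
from h import *
d=np.load('last.npy',allow_pickle=True).item();t=tab(d,'green',.276)
g=cv2.cvtColor(d['frame'],cv2.COLOR_RGB2GRAY)
for q in(t[3][3]+6,t[3][3]+12):print(q,g[q,290:340])
E
```

```text
21.7333 [ 0.4696 -0.1482  0.2426] [ 0.9923 -0.1238 -0.0068] [ 0.1377  0.6584 -1.3119]
(array([ 0.4694, -0.1479]), np.float64(0.04940810999602531), np.float64(-7.207643122530729), (np.int64(261), np.int64(373), np.int32(261), np.int32(310))) rel TCP [-0.0003  0.0003]
rod dy (world y): -0.00011824645761626673
316 [110 109 110 109 111 110 111 110 109 108 109 108 110 109 109 108 106 107
  84  83  91  96  99 103 104 105 104 104 105 105 106 104 101  95  86  91
 107 105 106 107 107 107 108 105 108 107 107 106 106 106]
322 [106 108 108 106 108 109 108 109 106 108 107 106 106 108 109 106 105 106
  86  77  85  93 100 101 103 105 103 103 104 107 104 102 100  91  85  88
 107 105 105 105 104 105 105 104 104 104 106 104 105 104]
```

Request:
carry_out:
  moves:
    - {"tx":10,"ty":-1.2,"tz":0,"rx":0,"ry":0,"rz":0.2,"fingers":1}
    - {"tx":22,"ty":-2.6,"tz":0,"rx":0,"ry":0,"rz":0.2,"fingers":1}
    - {"tx":34,"ty":-4,"tz":0,"rx":0,"ry":0,"rz":0.2,"fingers":1}
    - {"tx":46,"ty":-5.5,"tz":0,"rx":0,"ry":0,"rz":0.2,"fingers":1}
    - {"tx":52,"ty":-6.2,"tz":0,"rx":0,"ry":0,"rz":0.2,"fingers":1}
    - {"tx":52,"ty":-6.2,"tz":0,"rx":0,"ry":0,"rz":0.2,"fingers":1}

```text
time: 22.23
tool_pos: [0.5232, -0.1534, 0.2421]
tcp_rot: [[0.993, -0.007, 0.118], [-0.118, 0.002, 0.993], [-0.007, -1.0, 0.001]]
ft_force: [-1.0, 0.4, -2.3]
width: 0.0492
```

Request:
carry_out:
  moves:
    - {"tx":9,"ty":-2.1,"tz":0,"rx":0,"ry":0,"rz":0,"fingers":1}
    - {"tx":18,"ty":-3.4,"tz":0,"rx":0,"ry":0,"rz":0,"fingers":1}
    - {"tx":27,"ty":-4.5,"tz":0,"rx":0,"ry":0,"rz":0,"fingers":1}
    - {"tx":27,"ty":-4.5,"tz":0,"rx":0,"ry":0,"rz":0,"fingers":1}

```text
time: 22.57
tool_pos: [0.552, -0.1581, 0.2418]
tcp_rot: [[0.993, -0.006, 0.118], [-0.118, 0.002, 0.993], [-0.006, -1.0, 0.001]]
ft_force: [0.2, -0.2, -2.0]
width: 0.0493
```

```bash
python3 chk.py green; python3 gap.py yellow green .2765
```

```text
22.7167 [ 0.55  -0.158  0.242] [ 0.9929 -0.1184 -0.0073] [-0.4192  0.2885 -1.5615]
(array([ 0.5501, -0.1571]), np.float64(0.04935340580877312), np.float64(-6.837177345435551), (np.int64(261), np.int64(373), np.int32(261), np.int32(310))) rel TCP [0.     0.0009]
rod dy (world y): 8.737317185159021e-05
249 [ 53  55  55  55  58  55  56  56  57  54  53  55  55  56  53  55  54  57
  92 106 110 110 110 110 107  91  76  80  88  95 100 105 104 107 107 107
 107 105 108 106 107 101  97  89  88  99 109 109 109 110 109 110 109 109
 110 107 106  80  57  49  51  54  53  51  53  53  51  53  54  52]
241 [ 55  55  56  53  55  54  57  55  58  55  56  53  55  54  55  54  56  57
  56  85 104 111 111 111 111  93  76  83  90  98 101 105 106 105 107 106
 108 107 106 105 107 101  94  93  89  94 106 111 108 109 110 112 111 109
 111 103  86  53  49  51  54  55  57  55  56  56  57  55  56  57]
233 [ 56  57  56  52  58  59  56  56  57  57  56  57  57  59  55  58  53  54
  57  76  99 109 109 108 108  90  80  80  90  99 101 104 106 107 107 109
 106 108 108 109 104 103  99  92  86  84 107 110 108 108 111 113 114 113
 113 107  93  58  51  53  57  55  54  56  57  52  58  54  56  57]
yellow (array([ 0.5955, -0.1623]), np.float64(0.02193129538592124), np.float64(-6.890974265748013), (np.int64(298), np.int64(336), np.int32(329), np.int32(354)))
green (array([ 0.5497, -0.1571]), np.float64(0.049111183326439045), np.float64(-6.837177345435494), (np.int64(261), np.int64(373), np.int32(261), np.int32(310)))
sep along x 0.046072856803008856 y 0.0002089633410485307
```

Request:
carry_out:
  moves:
    - {"tx":0,"ty":0,"tz":-7,"rx":0,"ry":0,"rz":0,"fingers":1}
    - {"tx":0,"ty":0,"tz":-13,"rx":0,"ry":0,"rz":0,"fingers":1}
    - {"tx":0,"ty":0,"tz":-15,"rx":0,"ry":0,"rz":0,"fingers":1}
    - {"tx":0,"ty":0,"tz":-15,"rx":0,"ry":0,"rz":0,"fingers":1}

```text
time: 23.05
tool_pos: [0.5493, -0.1578, 0.226]
tcp_rot: [[0.993, -0.009, 0.119], [-0.119, 0.002, 0.993], [-0.009, -1.0, 0.001]]
ft_force: [-1.0, -0.2, -0.8]
width: 0.049
```

Request:
carry_out:
  moves:
    - {"tx":10,"ty":-1.2,"tz":0,"rx":0,"ry":0,"rz":0,"fingers":1}
    - {"tx":20,"ty":-2.4,"tz":0,"rx":0,"ry":0,"rz":0,"fingers":1}
    - {"tx":30,"ty":-3.6,"tz":0,"rx":0,"ry":0,"rz":0,"fingers":1}
    - {"tx":39,"ty":-4.6,"tz":0,"rx":0,"ry":0,"rz":0,"fingers":1}
    - {"tx":44,"ty":-5.2,"tz":0,"rx":0,"ry":0,"rz":0,"fingers":1}
    - {"tx":44,"ty":-5.2,"tz":0,"rx":0,"ry":0,"rz":0,"fingers":1}
    - {"tx":44,"ty":-5.2,"tz":0,"rx":0,"ry":0,"rz":0,"fingers":1}

```text
time: 23.63
tool_pos: [0.5934, -0.163, 0.2257]
tcp_rot: [[0.993, -0.009, 0.118], [-0.118, 0.003, 0.993], [-0.009, -1.0, 0.001]]
ft_force: [-0.8, 0.6, -1.9]
width: 0.0491
```

```bash
python3 chk.py green|head -3; python3 gap.py yellow green .2602
```

```text
23.7833 [ 0.593  -0.163   0.2261] [ 0.9929 -0.1185 -0.009 ] [ 0.3459  0.5897 -1.5924]
(array([ 0.5928, -0.1621]), np.float64(0.04934504212122356), np.float64(-6.86431391599473), (np.int64(261), np.int64(373), np.int32(261), np.int32(310))) rel TCP [-0.0003  0.0008]
rod dy (world y): -3.30599254999564e-05
yellow (array([ 0.6119, -0.1639]), np.float64(0.039465126000359806), np.float64(-6.970828482513154), (np.int64(277), np.int64(359), np.int32(310), np.int32(338)))
green (array([ 0.5927, -0.1621]), np.float64(0.049313796661296275), np.float64(-6.864313915994776), (np.int64(261), np.int64(373), np.int32(261), np.int32(310)))
sep along x 0.019225258973904924 y 0.0005496519344028057
```

Request:
carry_out:
  moves:
    - {"tx":3,"ty":-0.4,"tz":0,"rx":0,"ry":-0.4,"rz":0,"fingers":1}
    - {"tx":6,"ty":-0.7,"tz":0,"rx":0,"ry":-0.4,"rz":0,"fingers":1}
    - {"tx":8,"ty":-0.9,"tz":0,"rx":0,"ry":-0.4,"rz":0,"fingers":1}
    - {"tx":8,"ty":-0.9,"tz":0,"rx":0,"ry":-0.4,"rz":0,"fingers":1}

```text
time: 24.12
tool_pos: [0.6014, -0.1639, 0.2262]
tcp_rot: [[0.993, -0.001, 0.119], [-0.119, 0.002, 0.993], [-0.002, -1.0, 0.002]]
ft_force: [0.6, -0.6, -1.5]
width: 0.0495
```

Request:
carry_out:
  moves:
    - {"tx":0.6,"ty":-0.1,"tz":0,"rx":0,"ry":0,"rz":0,"fingers":1}
    - {"tx":1.1,"ty":-0.1,"tz":0,"rx":0,"ry":0,"rz":0,"fingers":1}
    - {"tx":1.1,"ty":-0.1,"tz":0,"rx":0,"ry":0,"rz":0,"fingers":1}

```text
time: 24.37
tool_pos: [0.6025, -0.164, 0.2261]
tcp_rot: [[0.993, -0.002, 0.119], [-0.119, 0.002, 0.993], [-0.002, -1.0, 0.002]]
ft_force: [0.1, 0.1, -1.7]
width: 0.0493
```

Request:
carry_out:
  moves:
    - {"tx":0.5,"ty":-0.1,"tz":0,"rx":0,"ry":0,"rz":0,"fingers":1}
    - {"tx":0.9,"ty":-0.1,"tz":0,"rx":0,"ry":0,"rz":0,"fingers":1}
    - {"tx":0.9,"ty":-0.1,"tz":0,"rx":0,"ry":0,"rz":0,"fingers":1}

```text
time: 24.62
tool_pos: [0.6032, -0.1641, 0.2261]
tcp_rot: [[0.993, -0.002, 0.119], [-0.119, 0.002, 0.993], [-0.002, -1.0, 0.002]]
ft_force: [-0.7, 0.2, -0.6]
width: 0.0489
```

Request:
carry_out:
  moves:
    - {"tx":0.5,"ty":-0.1,"tz":0,"rx":0,"ry":0,"rz":0,"fingers":1}
    - {"tx":0.8,"ty":-0.1,"tz":0,"rx":0,"ry":0,"rz":0,"fingers":1}
    - {"tx":0.8,"ty":-0.1,"tz":0,"rx":0,"ry":0,"rz":0,"fingers":1}

```text
time: 24.87
tool_pos: [0.6034, -0.1641, 0.2261]
tcp_rot: [[0.993, -0.003, 0.119], [-0.119, 0.003, 0.993], [-0.004, -1.0, 0.002]]
ft_force: [-4.6, 1.1, 0.7]
width: 0.0492
```

```bash
python3 chk.py green|head -3; python3 gap.py yellow green .2602
```

```text
25.0167 [ 0.6034 -0.1641  0.2261] [ 0.9929 -0.1187 -0.0034] [-5.4536  0.0479  0.8672]
(array([ 0.6031, -0.1633]), np.float64(0.04941596267995456), np.float64(-6.904257461629406), (np.int64(261), np.int64(373), np.int32(261), np.int32(310))) rel TCP [-0.0004  0.0008]
rod dy (world y): -0.0001090106248739231
yellow (array([ 0.6116, -0.1641]), np.float64(0.03938157629644646), np.float64(-6.94934857365984), (np.int64(275), np.int64(360), np.int32(309), np.int32(321)))
green (array([ 0.603 , -0.1633]), np.float64(0.04936011267093384), np.float64(-6.904257461629503), (np.int64(261), np.int64(373), np.int32(261), np.int32(310)))
sep along x 0.008622628825327522 y 0.00026440003061440243
```

Flush (8.6 mm pitch, 5 N). Lower onto the rod.

Request:
carry_out:
  moves:
    - {"tx":-0.1,"ty":0,"tz":-1,"rx":0,"ry":0,"rz":0,"fingers":1}
    - {"tx":-0.1,"ty":0,"tz":-1.7,"rx":0,"ry":0,"rz":0,"fingers":1}
    - {"tx":-0.1,"ty":0,"tz":-1.7,"rx":0,"ry":0,"rz":0,"fingers":1}

```text
time: 25.27
tool_pos: [0.6033, -0.1641, 0.2242]
tcp_rot: [[0.993, -0.003, 0.119], [-0.119, 0.003, 0.993], [-0.004, -1.0, 0.002]]
ft_force: [-2.2, 0.3, -0.3]
width: 0.0493
```

Request:
carry_out:
  moves:
    - {"tx":0.2,"ty":0,"tz":-0.8,"rx":0,"ry":0,"rz":0,"fingers":1}
    - {"tx":0.2,"ty":0,"tz":-0.8,"rx":0,"ry":0,"rz":0,"fingers":1}
    - {"tx":0.2,"ty":0,"tz":-0.8,"rx":0,"ry":0,"rz":0,"fingers":1}

```text
time: 25.52
tool_pos: [0.6034, -0.1642, 0.2239]
tcp_rot: [[0.993, -0.003, 0.119], [-0.119, 0.002, 0.993], [-0.003, -1.0, 0.002]]
ft_force: [-5.2, 0.3, 5.7]
width: 0.0493
```

Resting on the rod. Release and raise.

Request:
carry_out:
  moves:
    - {"tx":0,"ty":0,"tz":0.4,"rx":0,"ry":0,"rz":0,"fingers":0.6}
    - {"tx":0,"ty":0,"tz":0.4,"rx":0,"ry":0,"rz":0,"fingers":0}
    - {"tx":0,"ty":0,"tz":0.4,"rx":0,"ry":0,"rz":0,"fingers":-0.6}
    - {"tx":0,"ty":0,"tz":0.4,"rx":0,"ry":0,"rz":0,"fingers":-1}
    - {"tx":0,"ty":0,"tz":0.4,"rx":0,"ry":0,"rz":0,"fingers":-1}

```text
time: 25.93
tool_pos: [0.604, -0.1642, 0.2244]
tcp_rot: [[0.993, -0.002, 0.119], [-0.119, 0.002, 0.993], [-0.002, -1.0, 0.002]]
ft_force: [0.2, -0.1, 0.5]
width: 0.0828
```

Request:
carry_out:
  moves:
    - {"tx":0,"ty":0,"tz":20,"rx":0,"ry":0,"rz":0,"fingers":-1}
    - {"tx":0,"ty":0,"tz":50,"rx":0,"ry":0,"rz":0,"fingers":-1}
    - {"tx":0,"ty":0,"tz":60,"rx":0,"ry":0,"rz":0,"fingers":-1}
    - {"tx":0,"ty":0,"tz":60,"rx":0,"ry":0,"rz":0,"fingers":-1}

```text
time: 26.27
tool_pos: [0.6055, -0.1646, 0.2875]
tcp_rot: [[0.993, 0.004, 0.119], [-0.119, 0.001, 0.993], [0.004, -1.0, 0.001]]
ft_force: [-0.0, 0.2, 0.5]
width: 0.0853
```

```bash
python3 chk.py green | head -1;python3 gap.py yellow green .257;python3 gap.py blue yellow .257
```

```text
26.4167 [ 0.604  -0.1642  0.2834] [ 0.9929 -0.1186 -0.0027] [ 0.7036 -0.1379 -0.2212]
yellow (array([ 0.6119, -0.1638]), np.float64(0.03971569775633589), np.float64(-6.842381136664699), (np.int64(286), np.int64(349), np.int32(249), np.int32(261)))
green (array([ 0.6037, -0.1628]), np.float64(0.04887582018224094), np.float64(-6.826790567710311), (np.int64(278), np.int64(357), np.int32(220), np.int32(249)))
sep along x 0.00826135792116479 y 2.0450621733662643e-05
blue (array([ 0.6197, -0.1647]), np.float64(0.028995053821198536), np.float64(-6.8572214724748015), (np.int64(295), np.int64(340), np.int32(262), np.int32(272)))
yellow (array([ 0.6119, -0.1638]), np.float64(0.03971569775633589), np.float64(-6.842381136664699), (np.int64(286), np.int64(349), np.int32(249), np.int32(261)))
sep along x 0.007852878856634535 y 2.0360040529349033e-05
```

Request:
carry_out:
  moves:
    - {"tx":0,"ty":35,"tz":10,"rx":0,"ry":0,"rz":0,"fingers":-1}
    - {"tx":0,"ty":70,"tz":10,"rx":0,"ry":0,"rz":0,"fingers":-1}
    - {"tx":0,"ty":105,"tz":10,"rx":0,"ry":0,"rz":0,"fingers":-1}
    - {"tx":-10,"ty":140,"tz":10,"rx":0,"ry":0,"rz":0,"fingers":-1}
    - {"tx":-20,"ty":175,"tz":10,"rx":0,"ry":0,"rz":0,"fingers":-1}
    - {"tx":-30,"ty":210,"tz":10,"rx":0,"ry":0,"rz":0,"fingers":-1}
    - {"tx":-30,"ty":210,"tz":10,"rx":0,"ry":0,"rz":0,"fingers":-1}
    - {"tx":-30,"ty":210,"tz":10,"rx":0,"ry":0,"rz":0,"fingers":-1}

```text
time: 27.08
tool_pos: [0.5731, 0.0476, 0.2925]
tcp_rot: [[0.993, -0.004, 0.115], [-0.115, 0.002, 0.993], [-0.004, -1.0, 0.002]]
ft_force: [0.5, -0.4, -0.5]
width: 0.0856
```

```bash
python3 - <<'E'
from h import *
from plant import arm
S=arm.get_image('scene');T=arm.get_image('top');T0=cv2.imread('pics/top0.png')[:,:,::-1].copy()
for n,f in(('start',T0),('now',T['frame'])):
    m=blob(f,'red');m[:,:370]=0;m[:,440:]=0;m[:160]=0;m[215:]=0;v,u=np.nonzero(m);print(n,'red u,v',u.mean(),v.min(),v.max(),len(u))
a=cv2.resize(S['frame'][130:260,190:290,::-1],None,fx=4,fy=4,interpolation=cv2.INTER_CUBIC)
b=cv2.resize(T['frame'][135:240,360:460,::-1],None,fx=4,fy=4,interpolation=cv2.INTER_CUBIC)
b=cv2.copyMakeBorder(b,0,a.shape[0]-b.shape[0],0,0,cv2.BORDER_CONSTANT)
cv2.imwrite('pics/end.png',cv2.convertScaleAbs(cv2.hconcat([a,b]),alpha=1.4))
E
```

```text
start red u,v 410.0681818181818 180 185 44
now red u,v 409.8666666666667 180 181 15
```

View pics/end.png

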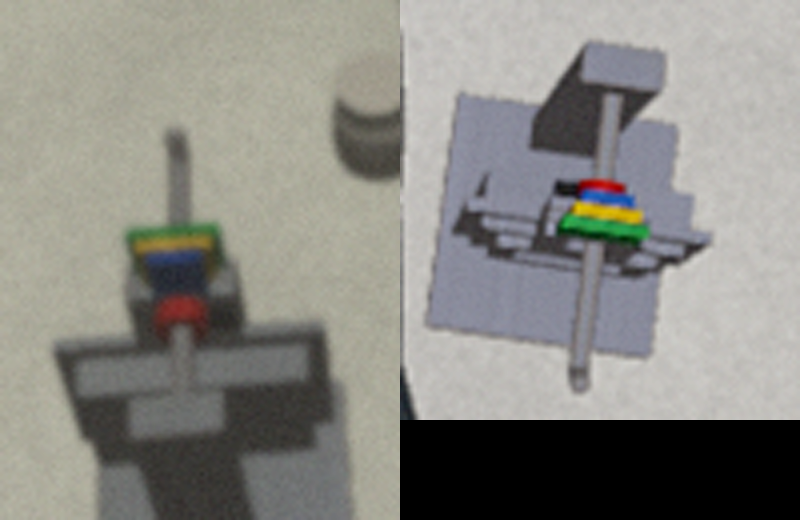

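```bash
python3 -c "
from plant import arm
print(arm.close_job())"
```

```text
the job is handed in; nothing more can be done
None
```

All three trays hang nested on the rod (large, then medium, then small), and the job was handed in at about 27 s of the 72 s allowed; no verdict was reported.

- **Placement:** I slid the large tray back until I felt the collar at about 4–5 N. I pushed the medium and small trays flush at about 5 N each, lowered them onto the rod and released them.
- **Spacing:** The last wrist-camera check put the tabs 7.9 mm (large to medium) and 8.3 mm (medium to small) apart, against a nominal 8 mm. They were in line sideways to better than 0.1 mm.
- **Collar:** Its far edge sat on the same pixel row in the top view before and after, so I saw no shift. The readings while pushing stayed near 5 N, well under the 14 N limit.
- **Clearance:** The gripper is about 0.2 m away and touching nothing. No contact with the jar, bottle or spatula was planned or felt.
- **Not measured:** I did not measure the gap between the large tray and the collar directly. It rests on the contact force and on the top view, where the blue tab sits against the red collar. I did not measure tray tilt either.
- **Disagreement:** Early estimates of the collar's position differed by about 6 mm between the top and wrist views. I settled it by feel.

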